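# Proof-load a rivet stud on the screw test stand

## Robot

A 7-joint arm with a two-finger parallel gripper is mounted at the origin on the work surface. World frame = base frame: x ahead of the robot, y to its left, z up, the work surface at z = 0. Lengths are in m, angles in rad, forces in N, time in s.
With the tool pointing down it reaches from about 0.425 to 0.875 m from the base axis. Payload 4.7 kg.
Tool frame: the origin (TCP) lies where the fingers leave the gripper's body, on its centre line; the fingertips stand 70 mm ahead of it and the grasp point (between the pads) lies 51 mm ahead of it; z points along the fingers, y is the line along which they close (so a half turn about z gives the same grasp; the last joint's range is limited). The gripper opens to 87 mm and grips with 3 to 60 N. Pads are 19 mm wide; open, the fingers measure 117 mm over their backs; the gripper's body (75 mm by 190 mm) begins 51 mm behind the grasp point.
Start: joints at [-1.195, 0.321, -0.07, 1.45, 0.023, 1.371, -0.057], TCP at [0.23, 0.608, 0.292] pointing down, gripper open.
Joint ranges: [-2.86, 2.86], [-0.3, 2.09], [-1.38, 1.24], [0.06, 2.45], [-1.56, 4.7], [0.09, 2.05], [-2.69, 2.69]. Speed limits (rad/s): [2.57, 2.57, 3.14, 3.14, 3.14, 3.14, 3.14].

## Interface

Orientations are given as a rotation vector (axis times angle).
In Python, from bench import ctrl gives the robot as it stands.
- The arm moves only by the tool play_rows, never from a script. Its argument "increments" is a list that holds one entry, the list of rows, each a list of 7 numbers: the shift along the tool's x, y, z as a fraction of full scale, then the turn, a rotation vector about the tool's x, y, z as a fraction of full scale, then the gripper command: -1 is shut, 1 is fully open, values between are in proportion. A call has 1 to 8 rows; each row is the pose to reach, as a shift and turn from the pose commanded when the call began, along the tool's axes at that moment; what a row does not reach only later rows make up. Full scale, the value 1, is 0.1 m for a shift and 90 degrees for a turn. A row lasts 1/10 s, in which the tool goes at most 50 mm and 8.59 degrees, less where a joint would pass 70% of its speed; a pose out of reach is approached as far as the arm can. A call with a number of a shift or a turn outside -1 to 1 is refused whole. A call with a gripper value outside its range is refused whole. The fingers move at their own pace and stop on an object; "squeeze" is the grip in N (left out, the last holds). Time passes only in rows, so rows that repeat a pose let the fingers close. It gives the time, the measured TCP pose, the force, the opening and the grip force at its end, in the units of the state.
- ctrl.get_state(): the state, without advancing time (a new reading comes with each control period).
- ctrl.get_image(name): name is "scene" or "side" or "wrist"; returns the picture (384x512x3 uint8, red, green, blue); there is no depth.
- ctrl.get_calibration(name): a dict with "vertical_fov" (degrees; the focal length in pixels is half the picture's height over the tangent of half this angle, whatever the lens; pixels are square), "cx", "cy" (the principal point, pixels), "dist_coeffs" ([k1, k2, p1, p2, k3] as OpenCV has them; the pictures are not rectified), "R" (3x3) and "t" (3): a world point X has camera coordinates R X + t; the wrist camera has in their place "T_tool_cam" (4x4, takes a point from camera to tool coordinates, whose origin is the TCP and whose axes are the flange's). Camera axes: x right, y down, z forward; pixel columns grow to the right and rows downward; lengths in m; the calibration is good to about 2 mm. A picture is of the moment at which its call begins: read the wrist's pose just before it. get_calibration takes no time and is no camera call.
- ctrl.close_job(): hands the job in; it is judged then, once.
The state is a dict: "time": time; "joint_positions": joint angles; "qd": joint speeds; "joint_torque": joint torques, N m; "position": TCP position; "tool_rot": TCP orientation; "ft_force": force on the tool from outside, world axes, zero at the start; "torque": the same for the moment, N m; "grip_width": opening from 0.0 (shut) to 1.0 (fully open); "grip_force": force on a finger pad.
Only numpy, scipy, OpenCV 4.12 (cv2) and the standard library are available. Lean on these libraries where they do the work, as an engineer would, in place of code of your own. Each camera call takes 0.05 s, during which the arm holds its last target. There are 200 camera calls.

## Task

Proof-load the riveted channel: take the yellow channel that has the steel rivet stud, slide it stud end first between the guide rails of the screw test stand and push it firmly, but without ramming it, fully home against the end stop, then let go of it. Screw the stand's knob down (clockwise) until the foot bears on the stud and the gauge needle stands on the set mark, easing up to it because a whole dial division past the mark spoils the part. Leave it under load, let go of the knob, and leave the set mark and the other things on the bench where they are.

Things in the scene. Friction and masses are not known exactly. Their poses are not given: they have to be found in the camera images.
- channel: the part to test: yellow U-section channel lying web up, 160 long (x), 40 wide (y), web top 25 above its underside, about 0.14 kg; origin at the centre of its underside. A low round steel rivet stud, 17 across and standing 3 above the web, sits 60 from the origin towards +x, 20 from that end. The plain end (-x) is free to be gripped across the 40 width
- stud (a point): centre of the top of the rivet stud on the channel, 28 above the channel's underside
- stand: manual screw test stand, fixed; grey base plate 150 wide (y), 25 high, from 125 in front (-x) of its origin to 110 behind. Origin on the underside, straight below the gauge's foot. The channel enters from the front on top of the base, towards +x, between two guide rails 10 high, 44 apart, that run from 50 in front of the origin to the end stop. A column stands 78 behind the origin
- end_stop: fixed steel block 56 wide and 20 high on the base across the end of the guide rails; its front face is 20 behind the stand's origin and its origin lies at the foot of that face. A push of more than 25 N bends it; 5 to 15 N is a firm seat
- seat (a point): point on top of the base (25 above the table) straight below the gauge's foot: the stud stands above this point when the channel is home
- knob_grip (a point): centre of the round black knurled knob on top of the column: 48 across over its knurls (44 body), 26 high, this point at mid height, 225 above the table, axis vertical. Clockwise from above lowers the crosshead 12 per turn; it stays where it is left (needs 0.14 to 0.25 N m). At the start the foot hangs 1.8 to 4.6 above the top of a stud that is home
- crosshead: carriage with the gauge over the stand's origin; axes as the stand. Dial case 70 across, 120 to 153 above the table; its screw-in foot, a flat disc 16 across, is set to a different length each time, on a sprung plunger (8 N/mm); all else is over 70 above the table. Once the foot bears on the stud the needle turns 0.76 rad clockwise per rad of the knob
- dial_centre (a point): centre of the dial, which faces straight up on top of the gauge
- needle_tip (a point): tip of the black needle, 26 from the dial centre. It rests 1.3 rad counter-clockwise (seen from above) of the direction to the front (-x) of the stand and moves clockwise under load. Dial divisions are 0.3 rad (8 at the tip)
- mark (a point): point on the dial, 26 from its centre, to which the set mark points: a small brass tab, 7 wide, pointed inwards, on the dial's rim, 1.2 to 1.9 rad clockwise of the resting needle. Axes: x outward from the dial centre, y counter-clockwise
- plain_channel: bystander: a like channel, 160 by 40 by 25, with only a hole and no stud; origin at the centre of its underside
- air_drill: bystander: pneumatic pistol drill lying on its side, 200 long
- brush: bystander: hand brush, 200 long
- rivet_bin: bystander: blue bin 130 by 100 by 55 high with rivets
- flat_bars: bystander: flat steel bar 160 by 50 by 16
- hammer: bystander: hammer, 260 long
- rivet_jar: bystander: glass jar 66 across, 85 high
- angle_offcut: bystander: yellow angle offcut, 90 long, 40 high
There are look-alikes about, which are no part of the job. What is shaped like the channel but purple is not meant.

How it is judged:
On the way, in this order (a step that is already met when the one before it is completed fails the run):
1. the channel is pushed firmly against the end stop, with 3 N or more (contact force between channel and end_stop above 3 N), for 0.1 s.
2. the channel lies flat and fully home between the rails, its stud below the gauge's foot (horizontal distance between stud and seat below 0.0035 m and x of stud in the frame of seat above -0.0025 m and z of stud in the frame of seat below 0.03 m and contact force between the fingers and channel below 0.1 N), for 0.2 s.
3. the needle stands on the set mark with the foot on the stud (distance between needle_tip and mark below 0.0035 m and horizontal distance between stud and seat below 0.0035 m), for 0.3 s.
At the end, for the whole second after the job is handed in: The channel rests flat on the base, fully home: its stud within 3.5 mm of the point below the foot and no more than 2.5 mm short of it. The needle's tip is within 3.5 mm of the set mark's point, the knob and channel are released and all is at rest (all of step 3 and x of stud in the frame of seat above -0.0025 m and z of stud in the frame of seat below 0.03 m and linear speed of channel below 0.01 m/s); the robot touches nothing.
It fails at once if the part is overloaded: the needle runs a whole division (8 mm at the tip) or more past the set mark (y of needle_tip in the frame of mark below -0.0078 m).
It fails at once if the channel is rammed into the end stop with more than 25 N (contact force between channel and end_stop above 25 N).
It fails at once if the set mark is shifted on the dial by more than about 10 mm (distance of mark from where it was at the start of the episode above 0.013 m).
It fails at once if a bystander is shifted by more than 25 mm (distance of any of plain_channel, air_drill, brush, rivet_bin, flat_bars, hammer, rivet_jar, angle_offcut from where it was at the start of the episode above 0.025 m).
It also fails if it takes over 72 s, if anything falls off the work surface, if the arm or the gripper's body presses on something with over 40 N, if the wrist force passes 120 N, or if a joint passes its speed limit or range.

## Working session

There is one attempt and no reset: what is moved stays moved. The work goes in short steps, Python scripts to look and compute and a tool call to move; the robot and the scene stay as the last step left them, time stands still between calls to the robot, and variables do not carry over. Pictures are saved under pics/ and viewed, at most 10 in all, crops included, and the job is handed in when it is done.

Besides the shell and the picture viewer there is one more tool, called after "Request:" as name(argument=value, ...) on one line, values as JSON. play_rows: Moves the arm, as the interface text tells. Shift numbers are shares of 0.1 m and turn numbers shares of 90 degrees, none past 1 either way. Its arguments: {"type":"object","properties":{"increments":{"type":"array"},"squeeze":{"type":"number"}},"required":["increments"]}

```bash
ls; mkdir -p pics; cat > h.py <<'E'
import numpy as np, cv2
from bench import ctrl
from scipy.spatial.transform import Rotation as Ro
def cam(n,st=None):
    c=ctrl.get_calibration(n); f=192/np.tan(np.radians(c['vertical_fov'])/2)
    K=np.array([[f,0,c['cx']],[0,f,c['cy']],[0,0,1]]); d=np.array(c['dist_coeffs'],float)
    if n=='wrist':
        st=st or ctrl.get_state(); T=np.eye(4); T[:3,:3]=Ro.from_rotvec(st['tool_rot']).as_matrix(); T[:3,3]=st['position']
        W=np.linalg.inv(T@np.array(c['T_tool_cam'])); R,t=W[:3,:3],W[:3,3]
    else: R,t=np.array(c['R']),np.array(c['t'])
    return K,d,R,t
def ray(C,px):
    K,d,R,t=C; p=cv2.undistortPoints(np.array(px,float).reshape(-1,1,2),K,d).reshape(-1,2)
    return -R.T@t,(np.c_[p,np.ones(len(p))]@R)
def plane(C,px,z):
    o,v=ray(C,px); return o+v*((z-o[2])/v[:,2])[:,None]
def proj(C,X):
    K,d,R,t=C; return cv2.projectPoints(np.array(X,float).reshape(-1,1,3),cv2.Rodrigues(R)[0],t,K,d)[0].reshape(-1,2)
def shot(n,f=None):
    st=ctrl.get_state(); im=cv2.cvtColor(ctrl.get_image(n),cv2.COLOR_RGB2BGR)
    if f: cv2.imwrite('pics/'+f+'.png',im)
    return im,cam(n,st)
E
python3 - <<'E'
from h import *
a=shot('scene','scene0');b=shot('side','side0');w=shot('wrist','wrist0')
for x in (a,b,w): print(-x[1][2].T@x[1][3], x[1][0][0,0])
cv2.imwrite('pics/all0.png',cv2.resize(np.vstack([np.hstack([a[0],b[0]])]),None,fx=.78,fy=.78))
s=ctrl.get_state();print(s['tool_rot'],s['position'])
print(ctrl.get_calibration('wrist')['T_tool_cam'])
E
```

```text
pics
[1.03126846 0.67473173 0.794065  ] 356.1360721522501
[0.00323363 0.92434583 1.41027116] 464.11780234315023
[0.15919039 0.63437945 0.38307272] 311.755672623448
[-5.65173797e-01 -3.09015596e+00  2.35791772e-03] [0.2300036  0.60760085 0.29138843]
[[ 6.16419712e-04 -9.59486631e-01 -2.81753484e-01  7.56868477e-02]
 [ 9.99999534e-01  3.82223581e-04  8.86168311e-04 -1.15160749e-04]
 [-7.42573821e-04 -2.81753899e-01  9.59486419e-01 -9.18085166e-02]
 [ 0.00000000e+00  0.00000000e+00  0.00000000e+00  1.00000000e+00]]
```

View pics/scene0.png

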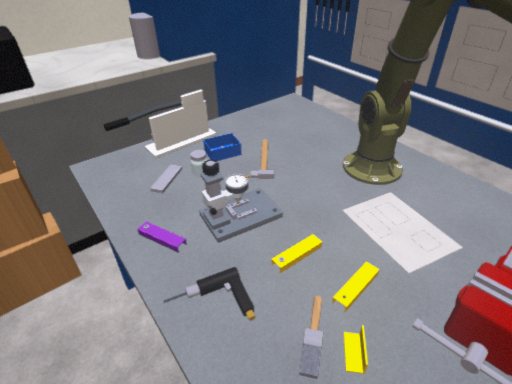

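View pics/side0.png

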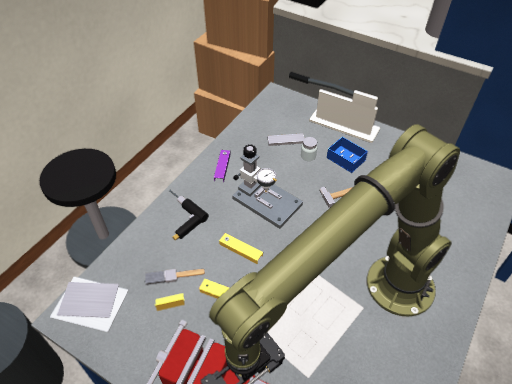

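The scene view shows two yellow channels, at (298,252) and (357,284). There is a purple look-alike at (162,236) and a yellow angle at (356,350). The stand is at (240,205), with its knob at (211,170) and dial at (236,184). I'll enlarge both yellow channels and the stand.

```bash
python3 - <<'E'
from h import *
im=cv2.imread('pics/scene0.png');C=cam('scene');sd=cv2.imread('pics/side0.png')
def crop(im,x,y,w,h,f): return cv2.resize(im[y:y+h,x:x+w],None,fx=f,fy=f,interpolation=cv2.INTER_CUBIC)
top=np.hstack([crop(im,262,225,70,55,5.7),crop(im,325,255,70,55,5.7)])
bot=np.hstack([crop(im,195,150,100,75,4),crop(sd,220,140,100,75,4)])
w=min(top.shape[1],bot.shape[1]);o=np.vstack([top[:,:w],bot[:,:w]])[:600]
cv2.imwrite('pics/crop0.png',o);print(o.shape)
for n,i,Cc in (('scene',im,C),('side',sd,cam('side'))):
    hsv=cv2.cvtColor(i,cv2.COLOR_BGR2HSV);m=cv2.inRange(hsv,(24,150,120),(34,255,255))
    for c in cv2.findContours(m,0,2)[0]:
        if cv2.contourArea(c)<100: continue
        r=cv2.minAreaRect(c);X=plane(Cc,cv2.boxPoints(r),.025)
        print(n,np.round(r[0]),X.mean(0).round(3),np.round(X[:,:2],3).tolist())
print(plane(C,[[240,213]],.025),plane(C,[[236,184]],.153),plane(C,[[211,168]],.238))
S=cam('side');print(plane(S,[[266,177]],.153),plane(S,[[250,149]],.238))
E
```

```text
(600, 798, 3)
scene [353. 352.] [0.63  0.466 0.025] [[0.615, 0.422], [0.58, 0.445], [0.648, 0.509], [0.679, 0.488]]
scene [356. 284.] [0.484 0.347 0.025] [[0.568, 0.342], [0.4, 0.309], [0.404, 0.356], [0.566, 0.383]]
scene [297. 251.] [0.532 0.17  0.025] [[0.612, 0.149], [0.439, 0.147], [0.456, 0.192], [0.622, 0.191]]
[[ 0.57369038 -0.06358733  0.025     ]] [[ 0.58618871 -0.05618633  0.153     ]] [[ 0.65943525 -0.06296046  0.238     ]]
[[ 0.56883004 -0.06380316  0.153     ]] [[ 0.64928646 -0.08316531  0.238     ]]
```

View pics/crop0.png

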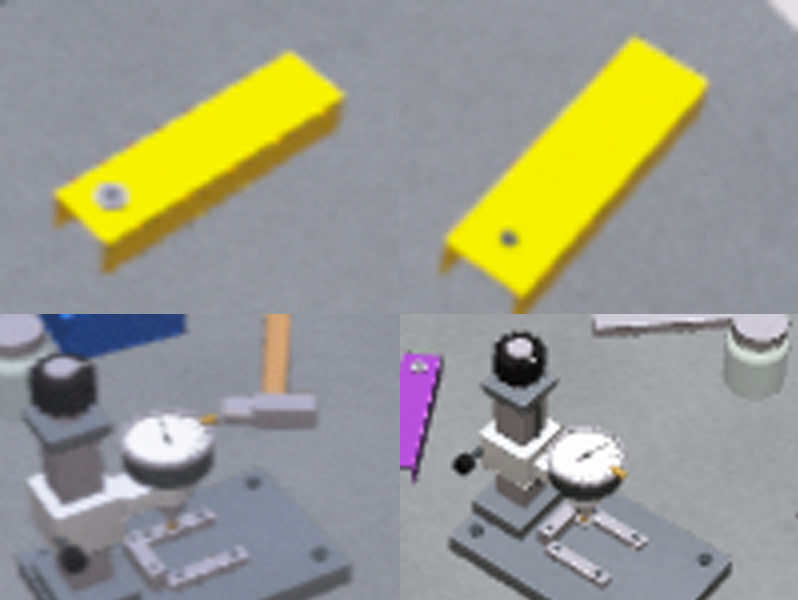

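The channel at (298,252) is the right one: it has a bright steel stud, at about (281,259). The one at (357,284) only has a dark hole. In the lower crops, the stand's open end faces the robot (-x world). Next I'll move the wrist camera over the channel and stand.

Request:
play_rows(increments=[[[0, 0, -0.5, 0, 0, -0.08, 1], [0, 0, -1, 0, 0, -0.16, 1], [0, 0, -1, 0, 0, -0.23, 1], [0, 0, -1, 0, 0, -0.23, 1]]])

```text
time: 0.55
position: [0.2302, 0.6083, 0.3938]
tool_rot: [0.0, 3.141, 0.004]
ft_force: [-0.4, -0.2, -0.8]
grip_width: 1.001
grip_force: 0.0
```

Request:
play_rows(increments=[[[-0.2, -0.33, 0, 0, 0, 0, 1], [-0.4, -0.66, 0, 0, 0, 0, 1], [-0.6, -1, 0, 0, 0, 0, 1]]])

```text
time: 0.85
position: [0.2903, 0.5062, 0.3897]
tool_rot: [-0.005, -3.14, 0.006]
ft_force: [1.5, -0.0, 0.0]
grip_width: 0.999
grip_force: 0.0
```

Request:
play_rows(increments=[[[-0.2, -0.33, 0, 0, 0, 0, 1], [-0.4, -0.66, 0, 0, 0, 0, 1], [-0.6, -1, 0, 0, 0, 0, 1]]])

```text
time: 1.15
position: [0.3502, 0.4059, 0.3902]
tool_rot: [-0.006, -3.139, 0.004]
ft_force: [0.6, 0.3, -0.0]
grip_width: 0.998
grip_force: 0.0
```

Request:
play_rows(increments=[[[-0.2, -0.33, 0, 0, 0, 0, 1], [-0.4, -0.66, 0, 0, 0, 0, 1], [-0.6, -1, 0, 0, 0, 0, 1]]])

```text
time: 1.45
position: [0.41, 0.306, 0.3903]
tool_rot: [-0.005, -3.139, 0.003]
ft_force: [0.2, 0.1, -0.2]
grip_width: 0.999
grip_force: 0.0
```

Request:
play_rows(increments=[[[-0.2, -0.33, 0, 0, 0, 0, 1], [-0.4, -0.66, 0, 0, 0, 0, 1], [-0.6, -1, 0, 0, 0, 0, 1]]])

```text
time: 1.75
position: [0.4698, 0.2061, 0.3903]
tool_rot: [-0.005, -3.139, 0.002]
ft_force: [0.5, 0.2, -0.5]
grip_width: 0.999
grip_force: 0.0
```

Request:
play_rows(increments=[[[-0.2, -0.33, 0, 0, 0, 0, 1], [-0.4, -0.66, 0, 0, 0, 0, 1], [-0.6, -1, 0, 0, 0, 0, 1]]])

```text
time: 2.05
position: [0.5297, 0.1063, 0.3903]
tool_rot: [-0.005, -3.139, 0.001]
ft_force: [0.5, 0.1, 0.1]
grip_width: 1.004
grip_force: 0.0
```

Request:
play_rows(increments=[[[-0.15, -0.2, 0, 0, 0, 0, 1], [-0.3, -0.5, 0, 0, 0, 0, 1], [-0.3, -0.5, 0, 0, 0, 0, 1], [-0.3, -0.5, 0, 0, 0, 0, 1]]])

```text
time: 2.45
position: [0.5594, 0.0571, 0.3905]
tool_rot: [-0.007, -3.138, 0.001]
ft_force: [0.3, 0.6, 0.5]
grip_width: 0.999
grip_force: 0.0
```

```bash
python3 - <<'E'
from h import *
im,C=shot('wrist','w1');s=ctrl.get_state();print(s['time'],s['position'],s['tool_rot'],s['joint_positions'])
hsv=cv2.cvtColor(im,cv2.COLOR_BGR2HSV);m=cv2.inRange(hsv,(24,150,120),(34,255,255))
for c in cv2.findContours(m,0,2)[0]:
    if cv2.contourArea(c)<100: continue
    r=cv2.minAreaRect(c);X=plane(C,cv2.boxPoints(r),.025);print(np.round(r[0]),X.mean(0).round(4),np.round(X[:,:2],4).tolist())
print(C[1])
E
```

```text
2.5 [0.5592002  0.05840031 0.39076258] [-2.75313404e-03 -3.13881097e+00 -2.60457594e-04] [-0.51822472  0.10342787  0.4030548   1.52532003 -0.04104346  1.523864
  1.45398092]
[491. 195.] [0.6157 0.4404 0.025 ] [[0.5969, 0.395], [0.5734, 0.4219], [0.6337, 0.4862], [0.6588, 0.4583]]
[325. 139.] [0.5333 0.1649 0.025 ] [[0.6109, 0.144], [0.4538, 0.1445], [0.4553, 0.1839], [0.6131, 0.1871]]
[447. 108.] [0.4856 0.3444 0.025 ] [[0.4072, 0.3095], [0.4046, 0.3502], [0.5646, 0.3812], [0.5661, 0.3367]]
[-0.06432154  0.          0.          0.          0.        ]
```

View pics/w1.png

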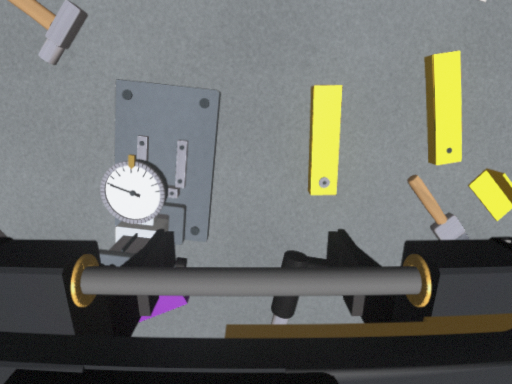

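The channel with the stud lies along x, its stud at about (324,183). The stand's base front corners are near (117,80) and (220,90), and the rails near (142,150) and (181,163). The dial centre is at (133,192), the needle points left, and the brass mark is at (131,161).

```bash
python3 - <<'E'
from h import *
im=cv2.imread('pics/w1.png');C=cam('wrist')
print('stud',plane(C,[[324,183]],.028))
b=plane(C,[[117,80],[220,90],[208,240]],.025);print('base',b.round(4));e=b[1]-b[0];print(np.linalg.norm(e),np.degrees(np.arctan2(-e[0],e[1])));e=b[2]-b[1];print(np.linalg.norm(e),np.degrees(np.arctan2(e[1],e[0])))
# rails: bright grey, near z=.035
g=im[:,:,1];hsv=cv2.cvtColor(im,cv2.COLOR_BGR2HSV)
m=((hsv[:,:,1]<45)&(g>115)).astype(np.uint8)*255;m[:125]=0;m[205:]=0;m[:,:133]=0;m[:,192:]=0
for c in cv2.findContours(m,0,2)[0]:
    if cv2.contourArea(c)<60: continue
    r=cv2.minAreaRect(c);X=plane(C,cv2.boxPoints(r),.035);print('rail',cv2.boxPoints(r).round(1).tolist(),X[:,:2].round(4).tolist())
# dial: white blob
m=((hsv[:,:,1]<40)&(g>200)).astype(np.uint8)*255
c=max(cv2.findContours(m[:240],0,2)[0],key=cv2.contourArea);el=cv2.fitEllipse(cv2.convexHull(c));print('dial',el,plane(C,[el[0]],.153))
# brass
m=cv2.inRange(hsv,(12,120,80),(26,255,220));m[:140]=0;m[180:]=0;m[:,:100]=0;m[:,170:]=0
print('brass',np.argwhere(m).mean(0)[::-1])
E
```

```text
stud [[0.59437006 0.16861337 0.028     ]]
base [[ 0.4454 -0.1296  0.025 ]
 [ 0.4608  0.0154  0.025 ]
 [ 0.6885 -0.0101  0.025 ]]
0.14579445956919285 -6.0628972609849665
0.229087006470231 -6.371609259540641
rail [[133.0, 162.0], [164.0, 162.0], [164.0, 204.0], [133.0, 204.0]] [[0.5606, -0.1139], [0.5609, -0.068], [0.625, -0.073], [0.625, -0.1207]]
rail [[133.0, 125.0], [191.0, 125.0], [191.0, 204.0], [133.0, 204.0]] [[0.5075, -0.1087], [0.5083, -0.0258], [0.625, -0.0319], [0.625, -0.1207]]
dial ((132.6755828857422, 191.6842498779297), (50.416263580322266, 57.057655334472656), 129.84481811523438) [[ 0.5734533  -0.07244966  0.153     ]]
brass [131.2295082  160.49180328]
```

Request:
play_rows(increments=[[[0.2, 0.35, 0.35, 0, 0, 0, 1], [0.4, 0.7, 0.7, 0, 0, 0, 1], [0.56, 1, 1, 0, 0, 0, 1]]])

```text
time: 2.8
position: [0.5027, 0.1589, 0.2923]
tool_rot: [0.001, -3.141, -0.002]
ft_force: [0.2, 1.1, -0.9]
grip_width: 1.0
grip_force: 0.0
```

Request:
play_rows(increments=[[[0, 0.07, 0.4, 0, 0, 0, 1], [0, 0.07, 0.8, 0, 0, 0, 1], [0, 0.07, 0.8, 0, 0, 0, 1], [0, 0.07, 0.8, 0, 0, 0, 1]]])

```text
time: 3.2
position: [0.504, 0.1641, 0.2139]
tool_rot: [0.001, -3.14, 0.001]
ft_force: [0.5, 0.3, 1.1]
grip_width: 1.004
grip_force: 0.0
```

```bash
python3 - <<'E'
from h import *
im,C=shot('wrist','w2');s=ctrl.get_state();print(s['time'],s['position'],s['tool_rot'])
hsv=cv2.cvtColor(im,cv2.COLOR_BGR2HSV);m=cv2.inRange(hsv,(24,150,150),(34,255,255))
c=max(cv2.findContours(m,0,2)[0],key=cv2.contourArea);print(cv2.boundingRect(c))
# edge points at rows, left/right
for r in range(40,330,30):
    q=np.where(m[r])[0]
    q=q[(q>100)&(q<420)]
    if len(q)>5: print(r,q[[0,-1]],plane(C,[[q[0],r],[q[-1],r]],.025)[:,:2].round(4).tolist())
E
```

```text
3.25 [0.50518392 0.16407885 0.2153498 ] [4.37634499e-04 3.13980856e+00 1.51487052e-03]
(420, 81, 44, 159)
160 [232 273] [[0.4756, 0.1467], [0.4756, 0.184]]
190 [233 274] [[0.5038, 0.1472], [0.5038, 0.1855]]
220 [234 273] [[0.5336, 0.1477], [0.5336, 0.1852]]
250 [234 273] [[0.5653, 0.1473], [0.5653, 0.1859]]
```

Request:
play_rows(increments=[[[0, 0.02, 0.4, 0, 0, -0.01, 1], [0, 0.02, 0.8, 0, 0, -0.01, 1], [0, 0.02, 1, 0, 0, -0.01, 1]]])

```text
time: 3.55
position: [0.5049, 0.1656, 0.1136]
tool_rot: [-0.023, 3.141, 0.001]
ft_force: [0.2, -0.1, -0.8]
grip_width: 0.999
grip_force: 0.0
```

Request:
play_rows(increments=[[[0, 0, 0.2, 0, 0, 0, 1], [0, 0, 0.39, 0, 0, 0, 1], [0, 0, 0.39, 0, 0, 0, -1], [0, 0, 0.39, 0, 0, 0, -1], [0, 0, 0.39, 0, 0, 0, -1], [0, 0, 0.39, 0, 0, 0, -1], [0, 0, 0.39, 0, 0, 0, -1], [0, 0, 0.39, 0, 0, 0, -1]]], squeeze=30)

```text
time: 4.35
position: [0.5049, 0.1655, 0.0752]
tool_rot: [-0.024, 3.141, 0.001]
ft_force: [0.3, 0.6, -0.2]
grip_width: 0.539
grip_force: 0.0
```

Request:
play_rows(increments=[[[0, 0, 0, 0, 0, 0, -1], [0, 0, 0, 0, 0, 0, -1], [0, 0, 0, 0, 0, 0, -1], [0, 0, -0.4, 0, 0, 0, -1], [0, 0, -0.8, 0, 0, 0, -1], [0.3, -0.3, -1, 0, 0, 0, -1], [0.6, -0.6, -1, 0, 0, 0, -1]]])

```text
time: 5.05
position: [0.4471, 0.1046, 0.1776]
tool_rot: [-0.026, 3.136, 0.002]
ft_force: [0.7, -1.3, -0.7]
grip_width: 0.455
grip_force: 30.0
```

Request:
play_rows(increments=[[[0, -0.3, -0.25, 0, 0, 0, -1], [0, -0.6, -0.5, 0, 0, 0, -1], [0, -0.7, -0.5, 0, 0, 0, -1], [0, -0.7, -0.5, 0, 0, 0, -1]]])

```text
time: 5.45
position: [0.4466, 0.0332, 0.2246]
tool_rot: [-0.019, 3.141, 0.001]
ft_force: [0.4, 0.3, -2.0]
grip_width: 0.453
grip_force: 30.0
```

```bash
python3 - <<'E'
from h import *
im,C=shot('wrist','w3');s=ctrl.get_state();print({k:np.round(s[k],4) for k in('time','position','tool_rot','grip_width','grip_force','ft_force','joint_positions')})
E
```

```text
{'time': np.float64(5.5), 'position': array([0.4461, 0.0347, 0.2238]), 'tool_rot': array([ 2.2300e-02, -3.1404e+00, -9.0000e-04]), 'grip_width': np.float64(0.4569), 'grip_force': np.float64(29.9977), 'ft_force': array([-0.0446, -0.3117, -1.212 ]), 'joint_positions': array([-0.5428, -0.0809,  0.3913,  2.0306,  0.0325,  1.187 ,  1.4201])}
```

View pics/w3.png

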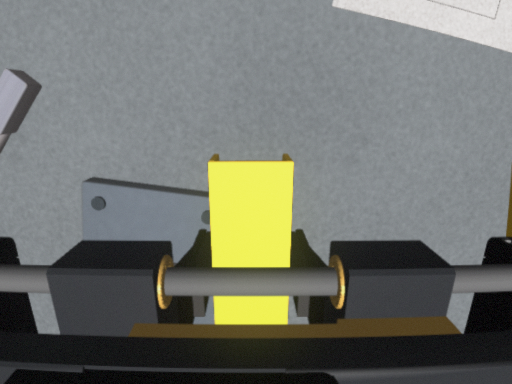

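The channel is gripped square and centred. The rails are hidden in this view, so I'll measure them in the earlier picture.

```bash
python3 - <<'E'
import cv2
im=cv2.imread('pics/w1.png');c=im[70:250,95:245]
cv2.imwrite('pics/c1.png',cv2.resize(c,None,fx=3.3,fy=3.3,interpolation=cv2.INTER_CUBIC))
E
```

```text
(no output)
```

View pics/c1.png

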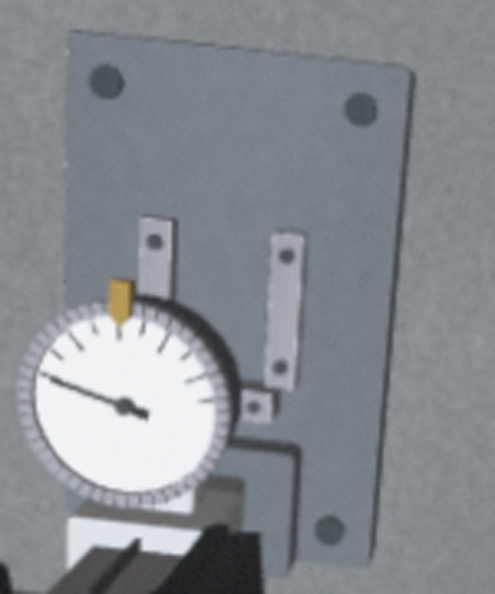

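The rails' front ends are at crop (142–175, 218) and (273–307, 233), and the base's front corners at (70,32) and (413,70). The needle rests pointing left, with the mark about 70° clockwise of it.

```bash
python3 - <<'E'
from h import *
C=cam('wrist',dict(position=[0.5592002,0.05840031,0.39076258],tool_rot=[-2.75313404e-03,-3.13881097e+00,-2.60457594e-04]))
f=lambda L,z:plane(C,np.array(L,float)/3.3+[95,70],z)[:,:2]
h=f([[107,82],[361,109],[330,530]],.025);r=f([[142,217],[175,220],[172,290],[273,232],[307,235],[263,387],[296,390]],.035);b=f([[70,32],[413,70],[372,562]],.025)
print(h,r,b,sep='\n')
ang=lambda v:np.degrees(np.arctan2(v[1],v[0]))
print('yaw',ang(h[2]-h[1]),ang(r[5]-r[3]),ang(r[6]-r[4]),ang(b[2]-b[1]),ang(h[1]-h[0])-90,ang(b[1]-b[0])-90,ang(r[3]-r[1])-90)
y=np.radians(-6.2);u=np.array([np.cos(y),np.sin(y)]);v=np.array([-u[1],u[0]])
for n,p in(('holes',h),('rails',r),('base',b)): print(n,(p@np.c_[u,v]).round(4).tolist())
d=f([[124,405],[48,375],[120,325]],.153);print('dial',d,d@np.c_[u,v])
E
```

```text
[[ 0.46586046 -0.11654446]
 [ 0.47840088 -0.00720947]
 [ 0.67235879 -0.03005192]]
[[ 0.52270814 -0.10282039]
 [ 0.52414002 -0.08842582]
 [ 0.55466117 -0.09241527]
 [ 0.52963875 -0.04595672]
 [ 0.53102171 -0.03122881]
 [ 0.59890658 -0.05489499]
 [ 0.60033626 -0.04000575]]
[[ 0.44499852 -0.1307276 ]
 [ 0.46246501  0.01551866]
 [ 0.68902959 -0.01053704]]
yaw -6.716789948943422 -7.352773054023881 -7.216661479206136 -6.560390890299937 -6.543078407270059 -6.8106912328812115 -7.377384679281889
holes [[0.4757, -0.0656], [0.4764, 0.0445], [0.6717, 0.0427]]
rails [[0.5308, -0.0458], [0.5306, -0.0313], [0.5614, -0.032], [0.5315, 0.0115], [0.5313, 0.0263], [0.6013, 0.0101], [0.6011, 0.0251]]
base [[0.4565, -0.0819], [0.4581, 0.0654], [0.6861, 0.0639]]
dial [[ 0.57464133 -0.07271686]
 [ 0.56418788 -0.09754351]
 [ 0.54738391 -0.07118664]] [[ 0.57913361 -0.01023064]
 [ 0.57142256 -0.03604105]
 [ 0.55187035 -0.01165316]]
```

Request:
play_rows(increments=[[[0.1, 0, 0.4, 0, 0, 0, -1], [0.1, 0, 0.8, 0, 0, 0, -1], [0.1, -0.2, 0.89, 0, 0, 0.04, -1], [0.1, -0.5, 0.89, 0, 0, 0.083, -1], [0.1, -0.8, 0.89, 0, 0, 0.083, -1], [0.1, -0.91, 0.89, 0, 0, 0.083, -1], [0.1, -0.91, 0.89, 0, 0, 0.083, -1]]])

```text
time: 6.2
position: [0.438, -0.0579, 0.1356]
tool_rot: [-0.187, -3.136, 0.001]
ft_force: [-0.3, -0.0, -1.2]
grip_width: 0.459
grip_force: 30.0
```

```bash
cat > loc.py <<'E'
from h import *
O=np.array([.577,-.0727]);y=np.radians(-6.7);u=np.array([np.cos(y),np.sin(y)]);v=np.array([-u[1],u[0]])
def pr():
    s=ctrl.get_state();R=Ro.from_rotvec(s['tool_rot']).as_matrix();p=s['position']
    print('t',round(s['time'],2),'pos',np.round(p,4),'yaw',np.degrees(np.arctan2(-R[1,0],-R[0,0])).round(2),'tilt',np.round(R[:2,2],4),'along,lat',((p[:2]-O)@np.c_[u,v]).round(4),'F',np.round(s['ft_force'],1),'grip',round(s['grip_width'],3),s['grip_force'],'q',np.round(s['joint_positions'],2))
E
python3 - <<'E'
from loc import *
pr()
im,C=shot('wrist','w4');b=cv2.imread
a=cv2.resize(shot('scene','s4')[0][150:270,180:340],None,fx=2.4,fy=2.4)
cv2.imwrite('pics/c4.png',np.hstack([cv2.resize(im,(384,288)),a]))
E
```

```text
t 6.2 pos [ 0.438  -0.0579  0.1356] yaw -6.81 tilt [-0.0005 -0.0003] along,lat [-0.1397 -0.0015] F [-0.3 -0.  -1.2] grip 0.459 29.997292533516884 q [-0.43  0.01  0.51  2.14 -0.01  0.99  1.53]
```

View pics/c4.png

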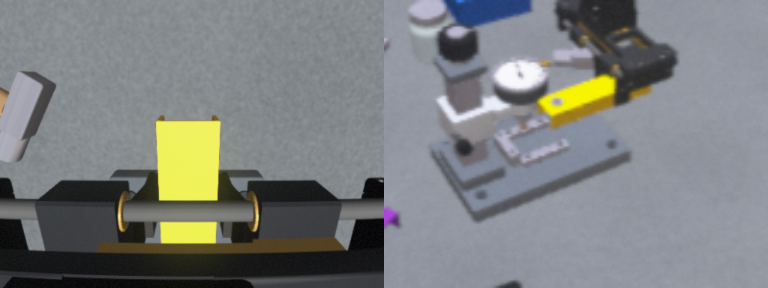

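The channel looks centred on the base (mid 187 against 188 px). In the scene view its stud end is just in front of the dial, above the rails. Now I'll lower it.

Request:
play_rows(increments=[[[0, 0.01, 0.1, 0, 0, 0, -1], [0, 0.01, 0.2, 0, 0, 0, -1], [0, 0.01, 0.28, 0, 0, 0, -1], [0, 0.01, 0.32, 0, 0, 0, -1], [0, 0.01, 0.34, 0, 0, 0, -1], [0, 0.01, 0.345, 0, 0, 0, -1], [0, 0.01, 0.345, 0, 0, 0, -1]]])

```text
time: 7.0
position: [0.4382, -0.0557, 0.1012]
tool_rot: [0.181, 3.136, 0.0]
ft_force: [-1.3, 0.5, 0.2]
grip_width: 0.457
grip_force: 30.0
```

```bash
python3 -c "
from loc import *
pr()"
```

```text
t 7.0 pos [ 0.4382 -0.0557  0.1012] yaw -6.6 tilt [0.0003 0.    ] along,lat [-0.1398  0.0007] F [-1.3  0.5  0.2] grip 0.457 29.993150644004345 q [-0.43  0.07  0.51  2.17 -0.05  0.91  1.57]
```

Request:
play_rows(increments=[[[-0.08, 0, 0, 0, 0, 0, -1], [-0.16, 0, 0, 0, 0, 0, -1], [-0.24, 0, 0, 0, 0, 0, -1], [-0.32, 0, 0, 0, 0, 0, -1], [-0.38, 0, 0, 0, 0, 0, -1], [-0.42, 0, 0, 0, 0, 0, -1], [-0.42, 0, 0, 0, 0, 0, -1]]])

```text
time: 7.7
position: [0.4748, -0.0603, 0.101]
tool_rot: [-0.181, -3.12, -0.002]
ft_force: [-21.0, 1.1, 25.9]
grip_width: 0.457
grip_force: 30.0
```

```bash
python3 -c "
from loc import *
pr()"
```

```text
t 7.7 pos [ 0.4748 -0.0603  0.101 ] yaw -6.62 tilt [-0.0159  0.0024] along,lat [-0.103   0.0003] F [-21.    1.1  25.9] grip 0.457 29.995272168307565 q [-0.41  0.17  0.51  2.08 -0.1   0.93  1.62]
```

```bash
python3 - <<'E'
from loc import *
C=cam('wrist',dict(position=[.4461,.0347,.2238],tool_rot=[2.23e-2,-3.1404,-9e-4]))
im=cv2.imread('pics/w3.png');hsv=cv2.cvtColor(im,cv2.COLOR_BGR2HSV);m=cv2.inRange(hsv,(24,150,150),(34,255,255))
r=np.where(m[:,250])[0];print(r[0],r[-1]);print('ends rel TCP',plane(C,[[250,r[0]],[250,r[-1]]],.2238-.05)[:,0]-.4461)
sc,S=shot('scene','s5');sd,D=shot('side','d5')
a=cv2.resize(sc[160:250,190:310],None,fx=3.3,fy=3.3,interpolation=cv2.INTER_CUBIC)
b=cv2.resize(sd[145:235,215:335],None,fx=3.3,fy=3.3,interpolation=cv2.INTER_CUBIC)
cv2.imwrite('pics/c5.png',np.hstack([a,b]))
E
```

```text
161 324
ends rel TCP [-0.05125302  0.0381446 ]
```

View pics/c5.png

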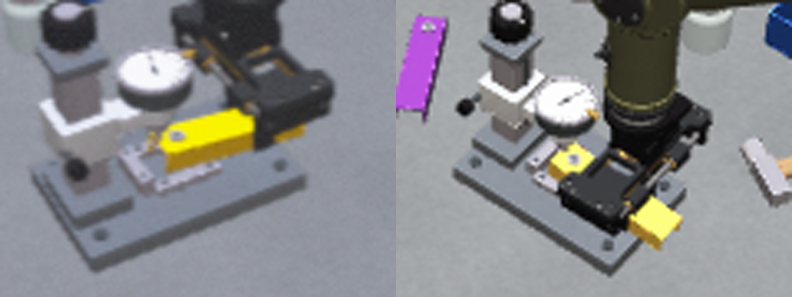

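```bash
python3 - <<'E'
from loc import *
s=ctrl.get_state();print(s['torque'],s['ft_force'],s['qd'].round(3) if hasattr(s['qd'],'round') else s['qd']);pr()
# stud / foot positions by two views
def tri(p,q):
    A=[];
    o1,d1=ray(cam('scene'),[p]);o2,d2=ray(cam('side'),[q]);d1=d1[0]/np.linalg.norm(d1);d2=d2[0]/np.linalg.norm(d2)
    t=np.linalg.lstsq(np.c_[d1,-d2],o2-o1,rcond=None)[0];return (o1+t[0]*d1+o2+t[1]*d2)/2,np.linalg.norm(o1+t[0]*d1-o2-t[1]*d2)
for n,p,q in(('stud',(177,135),(573,160)),):
    X,e=tri((190+p[0]/3.3,160+p[1]/3.3),(215+(q[0]-396)/3.3,145+q[1]/3.3));print(n,X,e,(X[:2]-O)@np.c_[u,v])
print('knob',tri((190+68/3.3,160+12/3.3),(215+(513-396)/3.3,145+8/3.3)))
E
```

```text
[0.59221873 4.88282772 0.05627035] [-21.4932856    2.11166728  26.01860803] [ 0.    -0.002 -0.001  0.001  0.001 -0.005 -0.001]
t 7.8 pos [ 0.4749 -0.0603  0.1011] yaw -6.62 tilt [-0.0149  0.0024] along,lat [-0.1029  0.0004] F [-21.5   2.1  26. ] grip 0.457 29.99349814024754 q [-0.41  0.17  0.51  2.08 -0.1   0.93  1.62]
stud [ 0.55624015 -0.06525777  0.06603735] 7.741089873891369e-05 [-0.02148636  0.00496934]
knob (array([ 0.64943733, -0.08578007,  0.23931558]), np.float64(0.006237248412223985))
```

Request:
play_rows(increments=[[[0.1, 0, 0, 0, 0, 0, -1], [0.25, 0, 0, 0, 0, 0, -1], [0.42, 0, 0, 0, 0, 0, -1], [0.42, 0, 0, 0, 0, 0, -1]]])

```text
time: 8.2
position: [0.437, -0.0556, 0.1005]
tool_rot: [-0.181, -3.135, -0.001]
ft_force: [-0.9, 0.8, -1.4]
grip_width: 0.455
grip_force: 30.0
```

```bash
python3 - <<'E'
from loc import *
pr();print(ctrl.get_state()['torque'])
sc,S=shot('scene','s6');sd,D=shot('side','d6')
a=cv2.resize(sc[165:245,205:305],None,fx=4,fy=4,interpolation=cv2.INTER_CUBIC)
b=cv2.resize(sd[150:230,230:330],None,fx=4,fy=4,interpolation=cv2.INTER_CUBIC)
cv2.imwrite('pics/c6.png',np.hstack([a,b]))
E
```

```text
t 8.2 pos [ 0.437  -0.0556  0.1005] yaw -6.61 tilt [-0.0009  0.0005] along,lat [-0.141   0.0007] F [-0.9  0.8 -1.4] grip 0.455 29.990761529188603 q [-0.43  0.07  0.51  2.17 -0.05  0.91  1.57]
[0.04422144 0.01070827 0.00619472]
```

View pics/c6.png

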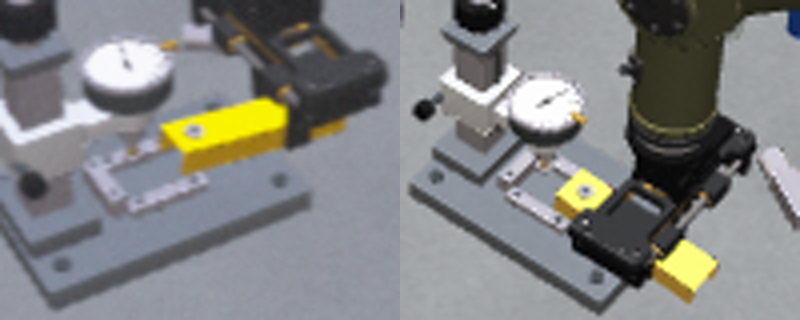

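```bash
python3 - <<'E'
from loc import *
S=cam('scene');D=cam('side');P=np.array([.437,-.0556]);y=np.radians(-6.6);a=np.array([np.cos(y),np.sin(y)]);b=np.array([-a[1],a[0]])
def w(l,t,z): return [*(P+l*a+t*b),z]
X=[w(.109,-.02,.050),w(.109,.02,.050),w(.109,.02,.025),w(.089,0,.053),w(-.051,.02,.05),w(-.051,-.02,.05)]
print('chan scene crop',((proj(S,X)-[205,165])*4).round().tolist());print('chan side crop',((proj(D,X)-[230,150])*4+[400,0]).round().tolist())
def r(l,t,z): return [*(O+l*u+t*v),z]
Y=[r(-.05,.022,.035),r(-.05,.037,.035),r(.02,.037,.035),r(-.05,-.022,.035),r(-.125,.075,.025),r(.11,.075,.025),r(0,0,.153),r(.078,0,.238)]
print('stand scene',((proj(S,Y)-[205,165])*4).round().tolist());print('stand side',((proj(D,Y)-[230,150])*4+[400,0]).round().tolist())
E
```

```text
chan scene crop [[153.0, 138.0], [176.0, 166.0], [177.0, 189.0], [186.0, 141.0], [342.0, 103.0], [316.0, 78.0]]
chan side crop [[578.0, 175.0], [553.0, 200.0], [552.0, 217.0], [583.0, 196.0], [693.0, 285.0], [717.0, 257.0]]
stand scene [[197.0, 173.0], [206.0, 184.0], [129.0, 214.0], [171.0, 143.0], [310.0, 189.0], [45.0, 295.0], [122.0, 61.0], [16.0, -2.0]]
stand side [[567.0, 220.0], [557.0, 230.0], [499.0, 194.0], [595.0, 192.0], [597.0, 302.0], [403.0, 180.0], [541.0, 98.0], [474.0, -5.0]]
```

```bash
cat >> loc.py <<'E'
def tri(p,q):
    o1,d1=ray(cam('scene'),[p]);o2,d2=ray(cam('side'),[q]);d1=d1[0]/np.linalg.norm(d1);d2=d2[0]/np.linalg.norm(d2)
    t=np.linalg.lstsq(np.c_[d1,-d2],o2-o1,rcond=None)[0];X=(o1+t[0]*d1+o2+t[1]*d2)/2
    return X.round(4),round(np.linalg.norm(o1+t[0]*d1-o2-t[1]*d2),4),((X[:2]-O)@np.c_[u,v]).round(4)
E
python3 - <<'E'
from loc import *
k=lambda a,b:tri((205+a[0]/4,165+a[1]/4),(230+(b[0]-400)/4,150+b[1]/4))
print('stud now',k((195,131),(586,190)))
print('nose far',k((162,128),(580,170)));print('nose near',k((178,150),(556,195)))
print('base front R',k((308,195),(597,313)))
print('rail near outer front',k((207,180),(556,233)))
print('dial',k((127,64),(545,103)))
# channel in hand before lowering (s4): stud pixel by bright grey in yellow
im=cv2.imread('pics/s4.png');hsv=cv2.cvtColor(im,cv2.COLOR_BGR2HSV);m=cv2.inRange(hsv,(24,130,120),(34,255,255));m[:180]=0;m[215:]=0;m[:,:200]=0;m[:,300:]=0
c=max(cv2.findContours(m,0,2)[0],key=cv2.contourArea);print(cv2.approxPolyDP(c,2,True).reshape(-1,2).tolist())
P=np.array([.438,-.0579]);a=u;b=v;w=lambda l,t,z:[*(P+l*a+t*b),z]
print(proj(cam('scene'),[w(.109,-.02,.0856),w(.109,.02,.0856),w(.109,.02,.0606),w(.089,0,.0886)]).round(1).tolist())
E
```

```text
stud now (array([ 0.5204, -0.0617,  0.0656]), np.float64(0.0039), array([-0.0575,  0.0043]))
nose far (array([ 0.5384, -0.082 ,  0.064 ]), np.float64(0.0027), array([-0.0372, -0.0138]))
nose near (array([ 0.544 , -0.0483,  0.0627]), np.float64(0.0036), array([-0.0356,  0.0204]))
base front R (array([0.46  , 0.0159, 0.0133]), np.float64(0.0065), array([-0.1266,  0.0743]))
rail near outer front (array([ 0.5307, -0.0273,  0.0377]), np.float64(0.005), array([-0.0513,  0.0396]))
dial (array([ 0.573 , -0.0726,  0.1488]), np.float64(0.0005), array([-0.004 , -0.0004]))
[[276, 183], [270, 181], [244, 193], [251, 198], [275, 189]]
[[242.1, 190.8], [248.0, 197.5], [248.3, 203.6], [250.5, 191.4]]
```

The nose is 10–12 mm too high: it landed on a rail and the channel pitched in the grip. I'll set it down, let go and look from above to get the offset.

Request:
play_rows(increments=[[[0, 0, 0, 0, 0, 0, 0.2], [0, 0, 0, 0, 0, 0, 0.5], [0, 0, 0, 0, 0, 0, 1], [0, 0, 0, 0, 0, 0, 1], [0, 0, -0.2, 0, 0, 0, 1], [0, 0, -0.6, 0, 0, 0, 1], [0, 0, -1, 0, 0, 0, 1]]])

```text
time: 9.0
position: [0.4376, -0.0558, 0.2019]
tool_rot: [-0.181, -3.135, 0.001]
ft_force: [1.3, -0.8, 0.0]
grip_width: 0.969
grip_force: 0.0
```

Request:
play_rows(increments=[[[-0.3, 0.3, -0.4, 0, 0, 0, 1], [-0.6, 0.5, -0.8, 0, 0, 0, 1], [-0.9, 0.5, -1, 0, 0, 0, 1], [-0.9, 0.5, -1, 0, 0, 0, 1], [-0.9, 0.5, -1, 0, 0, 0, 1]]])

```text
time: 9.5
position: [0.5336, -0.0165, 0.301]
tool_rot: [-0.181, -3.136, 0.001]
ft_force: [0.1, -0.5, -0.3]
grip_width: 1.0
grip_force: 0.0
```

```bash
python3 - <<'E'
from loc import *
pr();im,C=shot('wrist','w7')
cv2.imwrite('pics/c7.png',cv2.resize(im[0:240,100:380],None,fx=2.5,fy=2.5,interpolation=cv2.INTER_CUBIC));np.save('w7.npy',np.array([*ctrl.get_state()['position'],*ctrl.get_state()['tool_rot']]))
E
```

```text
t 9.5 pos [ 0.5336 -0.0165  0.301 ] yaw -6.61 tilt [-0.0003 -0.0008] along,lat [-0.0497  0.0508] F [ 0.1 -0.5 -0.3] grip 1.0 0.0 q [-0.48  0.06  0.48  1.74 -0.03  1.34  1.47]
```

View pics/c7.png

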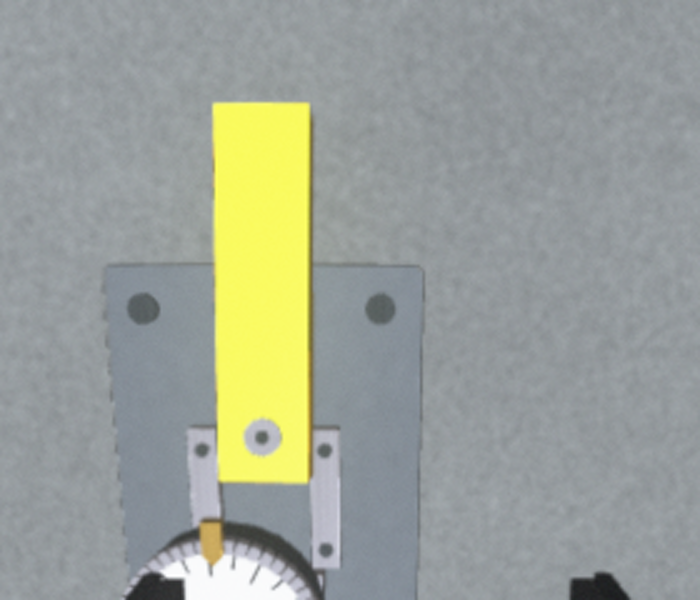

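The channel now appears to lie between the rails. The nose spans 220–308 px and the inner rail edges are at 217 and 313, with the stud at (262,437). I'll compute the poses.

```bash
python3 - <<'E'
from loc import *
p=np.load('w7.npy');C=cam('wrist',dict(position=p[:3],tool_rot=p[3:]))
f=lambda L,z:((plane(C,np.array(L,float)/2.5+[100,0],z)[:,:2]-O)@np.c_[u,v]).round(4).tolist()
print('chan corners .05',f([[213,103],[310,103],[308,482],[220,482]],.05));print('nose at .06',f([[308,482],[220,482]],.06))
print('stud',f([[262,437]],.053))
print('rails in/out front',f([[189,429],[216,429],[312,429],[339,429],[313,567],[340,567]],.035))
print('base',f([[105,266],[423,266]],.025),'holes',f([[143,309],[380,309]],.025))
E
```

```text
chan corners .05 [[-0.191, -0.0166], [-0.1907, 0.0229], [-0.0313, 0.0189], [-0.0312, -0.0214]]
nose at .06 [[-0.0341, 0.0198], [-0.034, -0.0193]]
stud [[-0.0528, -0.0009]]
rails in/out front [[-0.0528, -0.0377], [-0.0528, -0.025], [-0.0528, 0.02], [-0.0528, 0.0326], [0.0162, 0.019], [0.0162, 0.0323]]
base [[-0.1269, -0.0744], [-0.1264, 0.0711]] holes [[-0.1074, -0.0582], [-0.1071, 0.0516]]
```

Measured at web height the channel is 160 × 40, so it dropped flat between the rails when I let go. The rail axis lies about 2.5 mm to the right of my earlier estimate and is turned to about -7.3°. I'll regrip with a light squeeze and slide it home along that line.

Request:
play_rows(increments=[[[0.35, -0.2, 0, 0, 0, 0.018, 1], [0.7, -0.49, 0.2, 0, 0, 0.018, 1], [0.91, -0.49, 0.6, 0, 0, 0.018, 1], [0.91, -0.49, 0.99, 0, 0, 0.018, 1], [0.91, -0.49, 0.99, 0, 0, 0.018, 1]]])

```text
time: 10.05
position: [0.4317, -0.0546, 0.197]
tool_rot: [-0.226, -3.123, 0.0]
ft_force: [-0.4, -0.6, 0.4]
grip_width: 1.003
grip_force: 0.0
```

```bash
python3 -c "
from loc import *
pr()"
```

```text
t 10.05 pos [ 0.4317 -0.0546  0.197 ] yaw -8.27 tilt [-0.0109  0.0005] along,lat [-0.1464  0.001 ] F [-0.4 -0.6  0.4] grip 1.003 0.0 q [-0.46 -0.08  0.51  2.09  0.04  1.14  1.45]
```

Request:
play_rows(increments=[[[0, 0, 0.4, 0, 0, 0, 1], [0, 0, 0.8, 0, 0, 0, 1], [0, 0, 1, 0, 0, 0, 1], [0, 0, 1, 0, 0, 0, 1], [0, 0, 1, 0, 0, 0, 0]]], squeeze=12)

```text
time: 10.55
position: [0.438, -0.0546, 0.1033]
tool_rot: [0.225, 3.133, -0.0]
ft_force: [1.1, 0.5, 0.5]
grip_width: 0.96
grip_force: 0.0
```

Request:
play_rows(increments=[[[0, 0, 0, 0, 0, 0, -1], [0, 0, 0, 0, 0, 0, -1], [0, 0, 0, 0, 0, 0, -1], [0, 0, 0, 0, 0, 0, -1], [0, 0, 0, 0, 0, 0, -1], [0, 0, 0, 0, 0, 0, -1]]])

```text
time: 11.15
position: [0.4372, -0.0545, 0.1022]
tool_rot: [0.225, 3.133, 0.0]
ft_force: [-0.7, -0.3, 0.4]
grip_width: 0.457
grip_force: 12.0
```

```bash
python3 -c "
from loc import *
pr()"
```

```text
t 11.15 pos [ 0.4372 -0.0545  0.1022] yaw -8.22 tilt [0.0001 0.0001] along,lat [-0.1409  0.0017] F [-0.7 -0.3  0.4] grip 0.457 11.951661743223667 q [-0.45  0.07  0.53  2.17 -0.04  0.91  1.54]
```

Request:
play_rows(increments=[[[-0.06, -0.01, 0, 0, 0, -0.005, -1], [-0.12, -0.02, 0, 0, 0, -0.01, -1], [-0.18, -0.022, 0, 0, 0, -0.01, -1], [-0.24, -0.023, 0, 0, 0, -0.01, -1], [-0.3, -0.024, 0, 0, 0, -0.01, -1], [-0.35, -0.024, 0, 0, 0, -0.01, -1], [-0.4, -0.025, 0, 0, 0, -0.01, -1], [-0.4, -0.025, 0, 0, 0, -0.01, -1]]])

```text
time: 11.95
position: [0.4776, -0.063, 0.1021]
tool_rot: [0.201, 3.133, -0.001]
ft_force: [1.0, 0.3, -0.3]
grip_width: 0.457
grip_force: 12.0
```

```bash
python3 -c "
from loc import *
pr()"
```

```text
t 11.95 pos [ 0.4776 -0.063   0.1021] yaw -7.32 tilt [ 0.0017 -0.0006] along,lat [-0.0999 -0.0019] F [ 1.   0.3 -0.3] grip 0.457 11.999922841787338 q [-0.42  0.16  0.53  2.08 -0.1   0.92  1.61]
```

Request:
play_rows(increments=[[[-0.02, 0, 0, 0, 0, 0, -1], [-0.04, 0, 0, 0, 0, 0, -1], [-0.05, 0, 0, 0, 0, 0, -1], [-0.06, 0, 0, 0, 0, 0, -1], [-0.06, 0, 0, 0, 0, 0, -1]]])

```text
time: 12.45
position: [0.4827, -0.0635, 0.1022]
tool_rot: [0.2, 3.135, -0.0]
ft_force: [-0.3, 0.7, -0.2]
grip_width: 0.46
grip_force: 12.0
```

Request:
play_rows(increments=[[[-0.01, 0, 0, 0, 0, 0, -1], [-0.02, 0, 0, 0, 0, 0, -1], [-0.02, 0, 0, 0, 0, 0, -1]]])

```text
time: 12.75
position: [0.4847, -0.0638, 0.1022]
tool_rot: [0.2, 3.135, 0.0]
ft_force: [0.3, 0.1, 0.6]
grip_width: 0.459
grip_force: 12.0
```

Request:
play_rows(increments=[[[-0.01, 0, 0, 0, 0, 0, -1], [-0.02, 0, 0, 0, 0, 0, -1], [-0.02, 0, 0, 0, 0, 0, -1]]])

```text
time: 13.05
position: [0.4866, -0.064, 0.1022]
tool_rot: [0.201, 3.135, 0.0]
ft_force: [-1.2, 0.6, 0.0]
grip_width: 0.458
grip_force: 12.0
```

Request:
play_rows(increments=[[[-0.01, 0, 0, 0, 0, 0, -1], [-0.01, 0, 0, 0, 0, 0, -1]]])

```text
time: 13.25
position: [0.4875, -0.0641, 0.1022]
tool_rot: [0.2, 3.135, 0.0]
ft_force: [-0.6, -0.5, 0.2]
grip_width: 0.459
grip_force: 12.0
```

Request:
play_rows(increments=[[[-0.01, 0, 0, 0, 0, 0, -1], [-0.01, 0, 0, 0, 0, 0, -1]]])

```text
time: 13.45
position: [0.4885, -0.0643, 0.1022]
tool_rot: [0.2, 3.135, 0.0]
ft_force: [-0.8, -0.2, -0.1]
grip_width: 0.458
grip_force: 12.0
```

Request:
play_rows(increments=[[[-0.01, 0, 0, 0, 0, 0, -1], [-0.01, 0, 0, 0, 0, 0, -1]]])

```text
time: 13.65
position: [0.4889, -0.0644, 0.1021]
tool_rot: [-0.201, -3.134, -0.0]
ft_force: [-2.1, 0.3, 3.8]
grip_width: 0.46
grip_force: 12.0
```

Request:
play_rows(increments=[[[-0.01, 0, 0, 0, 0, 0, -1], [-0.01, 0, 0, 0, 0, 0, -1]]])

```text
time: 13.85
position: [0.4892, -0.0644, 0.102]
tool_rot: [-0.2, -3.132, -0.001]
ft_force: [-5.4, 0.3, 5.8]
grip_width: 0.46
grip_force: 12.0
```

Request:
play_rows(increments=[[[-0.005, 0, 0, 0, 0, 0, -1], [-0.01, 0, 0, 0, 0, 0, -1], [-0.01, 0, 0, 0, 0, 0, -1], [-0.01, 0, 0, 0, 0, 0, -1]]])

```text
time: 14.25
position: [0.4893, -0.0644, 0.1019]
tool_rot: [-0.2, -3.13, -0.001]
ft_force: [-8.7, 1.0, 8.8]
grip_width: 0.457
grip_force: 12.0
```

Request:
play_rows(increments=[[[0, 0, 0, 0, 0, 0, -0.1], [0, 0, 0, 0, 0, 0, 0.5], [0.02, 0, 0, 0, 0, 0, 1], [0.03, 0, 0, 0, 0, 0, 1], [0.03, 0, -0.2, 0, 0, 0, 1], [0.03, 0, -0.6, 0, 0, 0, 1], [0.03, 0, -1, 0, 0, 0, 1]]])

```text
time: 14.95
position: [0.488, -0.0644, 0.2028]
tool_rot: [-0.201, -3.134, 0.001]
ft_force: [0.8, 0.1, -0.1]
grip_width: 0.917
grip_force: 0.0
```

Request:
play_rows(increments=[[[0, 0.2, -0.4, 0, 0, 0, 1], [-0.3, 0.5, -0.8, 0, 0, 0, 1], [-0.5, 0.5, -1, 0, 0, 0, 1], [-0.5, 0.5, -1, 0, 0, 0, 1], [-0.5, 0.5, -1, 0, 0, 0, 1]]])

```text
time: 15.45
position: [0.5444, -0.0213, 0.302]
tool_rot: [0.201, 3.135, -0.001]
ft_force: [0.0, 0.5, -1.3]
grip_width: 0.998
grip_force: 0.0
```

```bash
python3 - <<'E'
from loc import *
pr();im,C=shot('wrist','w8');p=ctrl.get_state();np.save('w8.npy',np.array([*p['position'],*p['tool_rot']]))
cv2.imwrite('pics/c8.png',cv2.resize(im[0:240,70:350],None,fx=2.5,fy=2.5,interpolation=cv2.INTER_CUBIC))
E
```

```text
t 15.45 pos [ 0.5444 -0.0213  0.302 ] yaw -7.33 tilt [ 0.0002 -0.0006] along,lat [-0.0383  0.0472] F [ 0.   0.5 -1.3] grip 0.998 0.0 q [-0.49  0.09  0.51  1.72 -0.05  1.34  1.48]
```

View pics/c8.png

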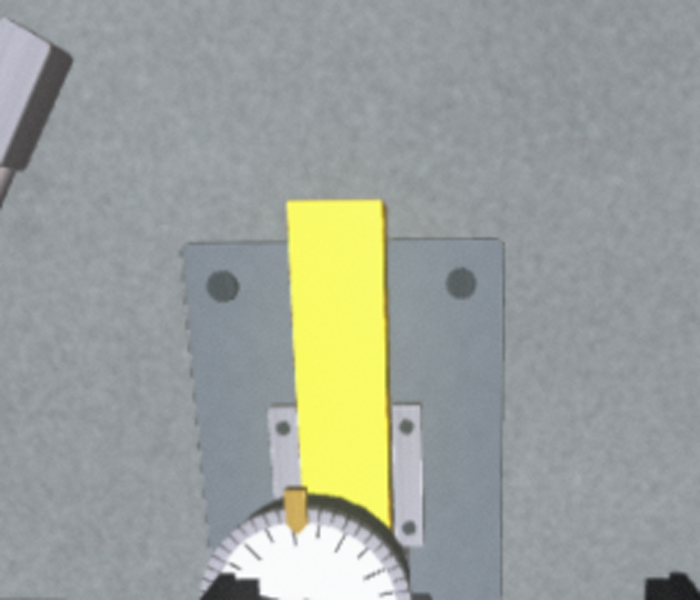

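I've now viewed 11 pictures, one over the limit of 10, so from here I work only from numbers. The channel lies between the rails with the rear overhanging the base. I'll check the seat by its overhang and move above the knob.

Request:
play_rows(increments=[[[-0.1, 0, -0.28, 0, 0, 0, 1], [-0.5, -0.25, -0.28, 0, 0, 0, 1], [-0.9, -0.5, -0.28, 0, 0, 0, 1], [-1, -0.5, -0.28, 0, 0, 0, 1]]])

```text
time: 15.9
position: [0.6375, -0.089, 0.3277]
tool_rot: [-0.212, -3.132, 0.007]
ft_force: [0.6, -0.4, 0.4]
grip_width: 1.0
grip_force: 0.0
```

Request:
play_rows(increments=[[[-0.14, 0, 0, 0, 0, 0, 1], [-0.14, 0, 0, 0, 0, 0, 1], [-0.14, 0, 0, 0, 0, 0, 1]]])

```text
time: 16.2
position: [0.6498, -0.0851, 0.3289]
tool_rot: [-0.201, -3.132, -0.0]
ft_force: [0.1, 0.3, -0.0]
grip_width: 1.001
grip_force: 0.0
```

```bash
cat > dial.py <<'E'
from loc import *
def dial(name):
    im,C=shot('wrist',name);hsv=cv2.cvtColor(im,cv2.COLOR_BGR2HSV)
    m=((hsv[:,:,1]<45)&(hsv[:,:,2]>170)).astype(np.uint8)*255;m[270:]=0
    c0=proj(C,[[.5739,-.0754,.153]])[0]
    cs=[c for c in cv2.findContours(m,0,2)[0] if cv2.contourArea(c)>800]
    c=min(cs,key=lambda c:np.linalg.norm(np.array(cv2.fitEllipse(c)[0])-c0));el=cv2.fitEllipse(cv2.convexHull(c))
    ctr=plane(C,[el[0]],.153)[0];print('pred px',c0.round(1),'ellipse',np.round(el[0],1),np.round(el[1],1),'ctr',ctr.round(4))
    # polar sample on the dial plane
    th=np.radians(np.arange(0,360,1.));g=cv2.cvtColor(im,cv2.COLOR_BGR2GRAY)
    def samp(a,r): 
        X=np.stack([ctr[0]+r*np.cos(th),ctr[1]+r*np.sin(th),0*th+.153],1);p=proj(C,X).astype(np.float32)
        return cv2.remap(a,p[None,:,0],p[None,:,1],cv2.INTER_LINEAR)[0].astype(float)
    dark=np.mean([samp(g,r*1e-3) for r in (10,12,14,16,18)],0)
    i=np.argmin(dark);w=np.arange(i-6,i+7);k=np.clip(np.median(dark)-30-dark[w%360],0,None);needle=(w*k).sum()/k.sum()
    br=cv2.inRange(hsv,(10,110,70),(28,255,255));q=np.argwhere(br)[:,::-1]
    q=q[np.linalg.norm(q-np.array(el[0]),axis=1)<70]
    W=plane(C,q,.153)[:,:2]-ctr[:2];W=W[np.linalg.norm(W,axis=1)<.05];v_=W.mean(0);mk=np.degrees(np.arctan2(v_[1],v_[0]))
    d=(needle-mk)%360;print('needle deg',round(needle,1),'dark',dark[i],np.median(dark),'mark',round(mk,1),'n',len(W),np.linalg.norm(v_).round(4),'cw to go deg',round(d,1),'rad',round(np.radians(d),3))
E
python3 - <<'E'
from dial import *
pr()
p=np.load('w8.npy');C=cam('wrist',dict(position=p[:3],tool_rot=p[3:]))
f=lambda L,z:((plane(C,np.array(L,float)/2.5+[70,0],z)[:,:2]-O)@np.c_[u,v]).round(4).tolist()
print('end',f([[288,200],[383,200]],.05),'base front',f([[186,243],[503,238]],.025),'rails',f([[298,405],[394,404]],.035),'chan@rail',f([[299,405],[389,405]],.05))
dial('w9')
E
```

```text
t 16.2 pos [ 0.6498 -0.0851  0.3289] yaw -7.35 tilt [-0.0028  0.0004] along,lat [ 0.0738 -0.0038] F [ 0.1  0.3 -0. ] grip 1.001 0.0 q [-0.34  0.35  0.57  1.4  -0.19  1.45  1.67]
end [[-0.1425, -0.0206], [-0.1418, 0.0191]] base front [[-0.127, -0.0735], [-0.1268, 0.0708]] rails [[-0.0532, -0.0247], [-0.0531, 0.02]] chan@rail [[-0.0558, -0.0212], [-0.0553, 0.0189]]
pred px [250.8 105.4] ellipse [251.6 106. ] [ 91.6 110.3] ctr [ 0.5745 -0.0748  0.153 ]
needle deg 253.4 dark 161.4 253.0 mark 176.1 n 137 0.0362 cw to go deg 77.2 rad 1.348
```

```bash
python3 - <<'E'
from dial import *
im=cv2.imread('pics/w9.png');g=cv2.cvtColor(im,cv2.COLOR_BGR2GRAY);C=cam('wrist')
print(g[84:128:1,214:268:1][6:36].tolist().__str__().replace('], [','\n') if 0 else '')
q=np.argwhere(g<150)[:,::-1];q=q[np.linalg.norm(q-[251.6,106],axis=1)<36]
W=plane(C,q,.153)
for a,b in zip(q,W): print(a,g[a[1],a[0]],(b[:2]*1000).round(1),end=' ; ')
E
```

```text
[221 100] 148 [566.6 -99.2] ; [222 100] 133 [566.7 -98.4] ; [223 100] 128 [566.8 -97.5] ; [224 100] 140 [566.9 -96.7] ; [225 101] 149 [567.8 -96. ] ; [226 101] 139 [567.9 -95.2] ; [227 101] 146 [568.1 -94.4] ; [228 101] 149 [568.2 -93.6] ; [230 102] 142 [569.2 -92. ] ; [231 102] 143 [569.3 -91.2] ; [232 102] 148 [569.4 -90.4] ; [233 103] 148 [570.3 -89.7] ; [234 103] 142 [570.4 -88.9] ; [235 103] 149 [570.5 -88. ] ; [241 105] 149 [572.7 -83.3] ; [242 105] 149 [572.8 -82.5] ; [248 105] 148 [573.5 -77.6] ; [249 105] 126 [573.6 -76.7] ; [250 105] 123 [573.7 -75.9] ; [251 105] 124 [573.8 -75.1] ; [246 106] 148 [574.1 -79.3] ; [247 106] 133 [574.2 -78.5] ; [248 106] 122 [574.3 -77.7] ; [249 106] 118 [574.4 -76.8] ; [250 106] 120 [574.5 -76. ] ; [251 106] 118 [574.6 -75.2] ; [252 106] 125 [574.7 -74.4] ; [247 107] 131 [575.  -78.6] ; [248 107] 119 [575.1 -77.8] ; [249 107] 118 [575.2 -76.9] ; [250 107] 118 [575.3 -76.1] ; [251 107] 118 [575.4 -75.3] ; [252 107] 121 [575.5 -74.5] ; [253 107] 127 [575.6 -73.6] ; [254 107] 144 [575.7 -72.8] ; [248 108] 121 [575.9 -77.9] ; [249 108] 118 [576. -77.] ; [250 108] 119 [576.1 -76.2] ; [251 108] 119 [576.2 -75.4] ; [252 108] 121 [576.3 -74.6] ; [253 108] 122 [576.4 -73.7] ; [254 108] 126 [576.5 -72.9] ; [255 108] 125 [576.6 -72.1] ; [256 108] 130 [576.7 -71.3] ; [257 108] 144 [576.8 -70.4] ; [248 109] 133 [576.7 -78. ] ; [249 109] 121 [576.8 -77.1] ; [250 109] 121 [576.9 -76.3] ; [251 109] 123 [577.  -75.5] ; [252 109] 138 [577.1 -74.7] ; [253 109] 136 [577.2 -73.8] ; [254 109] 134 [577.3 -73. ] ; [255 109] 129 [577.4 -72.2] ; [256 109] 128 [577.5 -71.4] ; [257 109] 126 [577.6 -70.5] ; [258 109] 125 [577.7 -69.7] ; [259 109] 132 [577.8 -68.9] ; [256 110] 147 [578.3 -71.5] ; [257 110] 140 [578.4 -70.6] ; [258 110] 132 [578.5 -69.8] ; [259 110] 141 [578.6 -69. ] ;
```

Request:
play_rows(increments=[[[-0.017, 0, 0, 0, 0, -0.095, 1], [-0.017, 0, 0, 0, 0, -0.19, 1], [-0.017, 0, 0, 0, 0, -0.285, 1], [-0.017, 0, 0, 0, 0, -0.38, 1], [-0.017, 0, 0, 0, 0, -0.475, 1], [-0.017, 0, 0, 0, 0, -0.57, 1], [-0.017, 0, 0, 0, 0, -0.665, 1], [-0.017, 0, 0, 0, 0, -0.73, 1]]])

```text
time: 17.05
position: [0.6517, -0.0855, 0.3278]
tool_rot: [1.478, -2.765, -0.0]
ft_force: [0.2, -0.2, -1.7]
grip_width: 1.0
grip_force: 0.0
```

Request:
play_rows(increments=[[[0, 0, 0, 0, 0, -0.095, 1], [0, 0, 0, 0, 0, -0.19, 1], [0, 0, 0, 0, 0, -0.285, 1], [0, 0, 0, 0, 0, -0.38, 1], [0, 0, 0, 0, 0, -0.475, 1], [0, 0, 0, 0, 0, -0.57, 1], [0, 0, 0, 0, 0, -0.665, 1], [0, 0, 0, 0, 0, -0.73, 1]]])

```text
time: 17.85
position: [0.6579, -0.0514, 0.3092]
tool_rot: [2.152, -2.171, -0.002]
ft_force: [0.4, 0.6, -0.2]
grip_width: 0.999
grip_force: 0.0
```

Request:
play_rows(increments=[[[0, 0, 0, 0, 0, -0.095, 1], [0, 0, 0, 0, 0, -0.19, 1], [0, 0, 0, 0, 0, -0.285, 1], [0, 0, 0, 0, 0, -0.38, 1], [0, 0, 0, 0, 0, -0.475, 1], [0, 0, 0, 0, 0, -0.57, 1], [0, 0, 0, 0, 0, -0.665, 1], [0, 0, 0, 0, 0, -0.73, 1]]])

```text
time: 18.65
position: [0.6187, 0.102, 0.2161]
tool_rot: [2.433, -1.623, 0.203]
ft_force: [-0.3, 0.2, -0.0]
grip_width: 1.0
grip_force: 0.0
```

```bash
cat >> loc.py <<'E'
def totool(target):
    s=ctrl.get_state();R=Ro.from_rotvec(s['tool_rot']).as_matrix();print('tool units to',target,(R.T@(np.array(target)-s['position'])*10).round(3))
E
python3 - <<'E'
from loc import *
pr();totool([.6515,-.0857,.276])
E
```

```text
t 18.65 pos [0.6187 0.102  0.2161] yaw 113.24 tilt [-0.0019 -0.2485] along,lat [0.021  0.1784] F [-0.3  0.2 -0. ] grip 1.0 0.0 q [ 0.58  0.81 -1.38  1.54  0.96  1.64  2.69]
tool units to [0.6515, -0.0857, 0.276] [ 1.942  0.453 -0.114]
```

The sign of joint 7 was opposite to what I assumed: counter-clockwise runs it into its limit. I'll unwind. Clockwise from the nominal yaw gives about 4.3 rad.

Request:
play_rows(increments=[[[0, 0, 0, 0, 0, 0.095, 1], [0, 0, 0, 0, 0, 0.19, 1], [0, 0, 0, 0, 0, 0.285, 1], [0, 0, 0, 0, 0, 0.38, 1], [0, 0, 0, 0, 0, 0.475, 1], [0, 0, 0, 0, 0, 0.57, 1], [0, 0, 0, 0, 0, 0.665, 1], [0, 0, 0, 0, 0, 0.73, 1]]])

```text
time: 19.45
position: [0.6188, 0.1013, 0.2165]
tool_rot: [1.191, -2.775, 0.348]
ft_force: [-0.1, -0.2, 0.4]
grip_width: 1.003
grip_force: 0.0
```

```bash
python3 - <<'E'
from loc import *
pr();totool([.6515,-.0857,.328])
E
```

```text
t 19.45 pos [0.6188 0.1013 0.2165] yaw 45.55 tilt [-0.0029 -0.2481] along,lat [0.0212 0.1777] F [-0.1 -0.2  0.4] grip 1.003 0.0 q [ 0.52  0.67 -1.21  1.54  0.82  1.54  1.61]
tool units to [0.6515, -0.0857, 0.328] [ 1.291 -1.674 -0.617]
```

```bash
cat >> loc.py <<'E'
def turn(yawdeg):
    s=ctrl.get_state();R=Ro.from_rotvec(s['tool_rot']);y=np.radians(yawdeg);c,n=np.cos(y),np.sin(y)
    T=Ro.from_matrix(np.array([[-c,-n,0],[-n,c,0],[0,0,-1.]]));T=Ro.from_matrix(np.column_stack([[-c,-n,0],[-n,c,0],[0,0,-1]]))
    print('turn units',((R.inv()*T).as_rotvec()/(np.pi/2)).round(3))
E
python3 - <<'E'
from loc import *
totool([.6188,.1013,.31]);turn(-7.3)
E
```

```text
tool units to [0.6188, 0.1013, 0.31] [ 0.17  -0.158 -0.906]
turn units [-0.155 -0.057  0.594]
```

Request:
play_rows(increments=[[[0.05, -0.05, -0.3, 0, 0, 0, 1], [0.1, -0.1, -0.6, -0.03, -0.01, 0.1, 1], [0.17, -0.16, -0.9, -0.05, -0.02, 0.2, 1], [0.17, -0.16, -0.9, -0.08, -0.03, 0.3, 1], [0.17, -0.16, -0.9, -0.1, -0.04, 0.4, 1], [0.17, -0.16, -0.9, -0.13, -0.05, 0.5, 1], [0.17, -0.16, -0.9, -0.155, -0.057, 0.594, 1], [0.17, -0.16, -0.9, -0.155, -0.057, 0.594, 1]]])

```text
time: 20.25
position: [0.6192, 0.1001, 0.3093]
tool_rot: [-0.201, -3.134, 0.0]
ft_force: [0.7, -0.6, -0.9]
grip_width: 1.003
grip_force: 0.0
```

```bash
python3 - <<'E'
from loc import *
pr();totool([.6515,-.0857,.328]);turn(-7.3)
E
```

```text
t 20.25 pos [0.6192 0.1001 0.3093] yaw -7.34 tilt [-0.0016 -0.0001] along,lat [0.0218 0.1765] F [ 0.7 -0.6 -0.9] grip 1.003 0.0 q [ 0.65  0.52 -1.19  1.46  0.48  1.49  0.91]
tool units to [0.6515, -0.0857, 0.328] [-0.557 -1.801 -0.188]
turn units [-0.    -0.001 -0.   ]
```

Request:
play_rows(increments=[[[-0.1, -0.3, -0.19, 0, 0, 0, 1], [-0.2, -0.6, -0.19, 0, 0, 0, 1], [-0.28, -0.9, -0.19, 0, 0, 0, 1], [-0.28, -0.9, -0.19, 0, 0, 0, 1]]])

```text
time: 20.65
position: [0.6371, 0.0014, 0.3275]
tool_rot: [-0.206, -3.132, 0.006]
ft_force: [1.4, 0.1, -0.1]
grip_width: 1.0
grip_force: 0.0
```

Request:
play_rows(increments=[[[-0.1, -0.3, 0, 0, 0, 0, 1], [-0.2, -0.6, 0, 0, 0, 0, 1], [-0.277, -0.9, 0, 0, 0, 0, 1], [-0.277, -0.9, 0, 0, 0, 0, 1], [-0.277, -0.9, 0, 0, 0, 0, 1]]])

```text
time: 21.15
position: [0.6524, -0.0848, 0.3279]
tool_rot: [-0.195, -3.133, -0.001]
ft_force: [0.3, 0.9, -0.6]
grip_width: 1.0
grip_force: 0.0
```

```bash
python3 - <<'E'
from dial import *
pr();totool([.6515,-.0857,.276]);turn(-7.3);im,C=shot('wrist','w10')
# knob outline: dark blob near the predicted place?
print('px knob top',proj(C,[[.6515,-.0857,.238]]),'hub',proj(C,[[.5749,-.0763,.153]]))
E
```

```text
t 21.15 pos [ 0.6524 -0.0848  0.3279] yaw -7.11 tilt [-0.0029  0.001 ] along,lat [ 0.0762 -0.0032] F [ 0.3  0.9 -0.6] grip 1.0 0.0 q [ 0.86  0.57 -1.15  1.34  0.51  1.55  1.2 ]
tool units to [0.6515, -0.0857, 0.276] [ 0.006 -0.011  0.519]
turn units [ 0.    -0.002  0.002]
px knob top [[249.33950936 230.33402522]] hub [[249.37774728 103.71015944]]
```

Request:
play_rows(increments=[[[0.006, -0.011, 0.2, 0, 0, 0, 1], [0.006, -0.011, 0.4, 0, 0, 0, 1], [0.006, -0.011, 0.52, 0, 0, 0, 1], [0.006, -0.011, 0.52, 0, 0, 0, 1], [0.006, -0.011, 0.52, 0, 0, 0, -1], [0.006, -0.011, 0.52, 0, 0, 0, -1], [0.006, -0.011, 0.52, 0, 0, 0, -1], [0.006, -0.011, 0.52, 0, 0, 0, -1]]], squeeze=25)

```text
time: 22.0
position: [0.6521, -0.0855, 0.2772]
tool_rot: [-0.194, -3.135, -0.001]
ft_force: [0.5, 1.0, -0.1]
grip_width: 0.721
grip_force: 0.0
```

Request:
play_rows(increments=[[[0, 0, 0, 0, 0, 0, -1], [0, 0, 0, 0, 0, 0, -1], [0, 0, 0, 0, 0, 0, -1], [0, 0, 0, 0, 0, 0, -1]]])

```text
time: 22.4
position: [0.6519, -0.0854, 0.2766]
tool_rot: [-0.193, -3.134, -0.002]
ft_force: [0.2, 0.2, 1.1]
grip_width: 0.496
grip_force: 25.0
```

```bash
python3 - <<'E'
from loc import *
pr();print(ctrl.get_state()['torque'])
E
```

```text
t 22.4 pos [ 0.6519 -0.0854  0.2766] yaw -7.06 tilt [-0.0018  0.0012] along,lat [ 0.0758 -0.0039] F [0.2 0.2 1.1] grip 0.496 25.000079814344645 q [ 0.86  0.59 -1.14  1.42  0.54  1.46  1.18]
[ 0.13420522 -0.05235255  0.01621751]
```

Request:
play_rows(increments=[[[0, 0, 0, 0, 0, 0.09, -1], [0, 0, 0, 0, 0, 0.18, -1], [0, 0, 0, 0, 0, 0.27, -1], [0, 0, 0, 0, 0, 0.36, -1], [0, 0, 0, 0, 0, 0.45, -1], [0, 0, 0, 0, 0, 0.54, -1], [0, 0, 0, 0, 0, 0.63, -1], [0, 0, 0, 0, 0, 0.72, -1]]])

```text
time: 23.2
position: [0.6515, -0.0859, 0.2766]
tool_rot: [-1.849, -2.537, 0.002]
ft_force: [-0.9, -0.9, 0.6]
grip_width: 0.5
grip_force: 25.0
```

```bash
python3 - <<'E'
from loc import *
pr();print(ctrl.get_state()['torque'])
E
```

```text
t 23.2 pos [ 0.6515 -0.0859  0.2766] yaw -72.19 tilt [-0.0026  0.0003] along,lat [ 0.0756 -0.0044] F [-0.9 -0.9  0.6] grip 0.5 24.99361490830779 q [ 0.75  0.49 -0.92  1.43  0.39  1.41  0.14]
[-0.11554691  0.21725868  0.13460124]
```

Request:
play_rows(increments=[[[0, 0, 0, 0, 0, 0.09, -1], [0, 0, 0, 0, 0, 0.18, -1], [0, 0, 0, 0, 0, 0.27, -1], [0, 0, 0, 0, 0, 0.36, -1], [0, 0, 0, 0, 0, 0.45, -1], [0, 0, 0, 0, 0, 0.54, -1], [0, 0, 0, 0, 0, 0.63, -1], [0, 0, 0, 0, 0, 0.72, -1]]])

```text
time: 24.0
position: [0.651, -0.0857, 0.2766]
tool_rot: [-2.921, -1.152, 0.006]
ft_force: [-3.6, -0.1, 1.6]
grip_width: 0.498
grip_force: 25.0
```

```bash
cat > side.py <<'E'
from loc import *
def needle_fixed(n,z=.150,f=None):
    im,C=shot(n,f);g=cv2.cvtColor(im,cv2.COLOR_BGR2GRAY).astype(np.float32)
    th=np.radians(np.arange(100,280,3.));c=(.5749,-.0763)
    out=[]
    for r in (12,15,18,21):
        p=proj(C,np.stack([c[0]+r*1e-3*np.cos(th),c[1]+r*1e-3*np.sin(th),0*th+z],1)).astype(np.float32)
        out.append(cv2.remap(g,p[None,:,0],p[None,:,1],cv2.INTER_LINEAR)[0])
    d=np.mean(out,0);i=d.argmin();print(n,'needle ~',np.degrees(th[i]).round(),d[i].round(),np.median(d).round())
E
python3 - <<'E'
from side import *
pr();print(ctrl.get_state()['torque'])
needle_fixed('scene');needle_fixed('side')
E
```

```text
t 24.0 pos [ 0.651  -0.0857  0.2766] yaw -136.97 tilt [-0.0041  0.0001] along,lat [ 0.075  -0.0043] F [-3.6 -0.1  1.6] grip 0.498 24.994302755221725 q [ 0.62  0.43 -0.71  1.43  0.28  1.39 -0.92]
[-0.16898484  0.72852306  0.15257071]
scene needle ~ 199.0 206.0 240.0
side needle ~ 190.0 197.0 249.0
```

Request:
play_rows(increments=[[[0, 0, 0, 0, 0, 0, 0.3], [0, 0, 0, 0, 0, 0, 1], [0, 0, 0, 0, 0, 0, 1], [0, 0, 0, 0, 0, 0, 1], [0, 0, -0.2, 0, 0, 0, 1], [0, 0, -0.5, 0, 0, 0, 1], [0, 0, -0.5, 0, 0, 0, 1]]])

```text
time: 24.8
position: [0.6536, -0.0852, 0.331]
tool_rot: [2.918, 1.16, 0.008]
ft_force: [0.5, -0.4, 0.2]
grip_width: 0.983
grip_force: 0.0
```

Request:
play_rows(increments=[[[0, 0, 0, 0, 0, -0.09, 1], [0, 0, 0, 0, 0, -0.18, 1], [0, 0, 0, 0, 0, -0.27, 1], [0, 0, 0, 0, 0, -0.36, 1], [0, 0, 0, 0, 0, -0.45, 1], [0, 0, 0, 0, 0, -0.54, 1], [0, 0, 0, 0, 0, -0.63, 1], [0, 0, 0, 0, 0, -0.72, 1]]])

```text
time: 25.6
position: [0.6519, -0.0857, 0.326]
tool_rot: [-1.834, -2.548, 0.001]
ft_force: [0.2, 0.0, 0.2]
grip_width: 1.0
grip_force: 0.0
```

Request:
play_rows(increments=[[[0, 0, 0, 0, 0, -0.09, 1], [0, 0, 0, 0, 0, -0.18, 1], [0, 0, 0, 0, 0, -0.27, 1], [0, 0, 0, 0, 0, -0.36, 1], [0, 0, 0, 0, 0, -0.45, 1], [0, 0, 0, 0, 0, -0.54, 1], [0, 0, 0, 0, 0, -0.63, 1], [0, 0, 0, 0, 0, -0.72, 1]]])

```text
time: 26.4
position: [0.6519, -0.0858, 0.3261]
tool_rot: [-0.184, -3.134, -0.001]
ft_force: [-0.7, 0.3, 0.1]
grip_width: 1.002
grip_force: 0.0
```

```bash
cat > nd.py <<'E'
from loc import *
def nd(f,z=.149):
    im,C=shot('wrist',f);g=cv2.cvtColor(im,cv2.COLOR_BGR2GRAY);hsv=cv2.cvtColor(im,cv2.COLOR_BGR2HSV)
    h=proj(C,[[.5749,-.0763,z]])[0]
    yy,xx=np.mgrid[:384,:512];D=np.hypot(xx-h[0],yy-h[1])
    m=((g<170)&(D<34)).astype(np.uint8)
    n,l,st,ce=cv2.connectedComponentsWithStats(m,connectivity=8)
    k=1+np.argmin([np.hypot(*(ce[i]-h))-.05*st[i,4] for i in range(1,n)])
    q=np.argwhere(l==k)[:,::-1].astype(float);W=plane(C,q,z)[:,:2]
    hub=cv2.erode((l==k).astype(np.uint8),np.ones((3,3)));hp=np.argwhere(hub)[:,::-1].mean(0);H=plane(C,[hp],z)[0,:2]
    r=W-H;far=r[np.linalg.norm(r,axis=1)>.012];tip=far.mean(0);a=np.degrees(np.arctan2(tip[1],tip[0]))%360
    b=np.argwhere((cv2.inRange(hsv,(10,110,70),(28,255,255))>0)&(D<75))[:,::-1];B=plane(C,b,z)[:,:2]-H;B=B[np.linalg.norm(B,axis=1)<.045]
    mk=np.degrees(np.arctan2(*B.mean(0)[::-1]))%360
    print('hub px',hp.round(1),'pred',h.round(1),'hub',H.round(4),'n',len(q),len(far),'rmax',np.linalg.norm(r,axis=1).max().round(4),'needle',a.round(1),'mark',mk.round(1),len(B),'togo',round(a-mk,1),'knob deg',round((a-mk)/.76,1))
E
python3 - <<'E'
from nd import *
import nd as N
pr()
N.nd('w11')
# same on resting picture for calibration
E
```

```text
t 26.4 pos [ 0.6519 -0.0858  0.3261] yaw -6.71 tilt [-0.002  0.001] along,lat [ 0.076  -0.0043] F [-0.7  0.3  0.1] grip 1.002 0.0 q [ 0.85  0.56 -1.13  1.35  0.5   1.54  1.22]
hub px [251.8 104.9] pred [251.3 103.9] hub [ 0.5758 -0.076 ] n 86 19 rmax 0.025 needle 213.6 mark 174.6 137 togo 39.0 knob deg 51.3
```

The needle reads 213.6° and the mark 174.6°, so about 51° of knob turn is left. I'll pre-rotate 45° counter-clockwise and regrip, so that the turn ends with the camera over the dial.

Request:
play_rows(increments=[[[0, 0, 0, 0, 0, -0.09, 1], [0, 0, 0, 0, 0, -0.18, 1], [0, 0, 0, 0, 0, -0.27, 1], [0, 0, 0, 0, 0, -0.36, 1], [0, 0, 0, 0, 0, -0.45, 1], [0, 0, 0, 0, 0, -0.5, 1], [0, 0, 0, 0, 0, -0.5, 1]]])

```text
time: 27.15
position: [0.652, -0.0858, 0.326]
tool_rot: [1.018, -2.97, -0.004]
ft_force: [0.2, -0.2, 0.0]
grip_width: 1.001
grip_force: 0.0
```

```bash
python3 -c "
from loc import *
pr();totool([.6515,-.0857,.2766])"
```

```text
t 27.15 pos [ 0.652  -0.0858  0.326 ] yaw 37.83 tilt [-0.0022  0.0016] along,lat [ 0.076  -0.0042] F [ 0.2 -0.2  0. ] grip 1.001 0.0 q [ 0.91  0.64 -1.28  1.35  0.6   1.58  1.93]
tool units to [0.6515, -0.0857, 0.2766] [0.003 0.002 0.494]
```

Request:
play_rows(increments=[[[0, 0, 0.2, 0, 0, 0, 1], [0, 0, 0.4, 0, 0, 0, 1], [0, 0, 0.495, 0, 0, 0, 1], [0, 0, 0.495, 0, 0, 0, 1], [0, 0, 0.495, 0, 0, 0, -1], [0, 0, 0.495, 0, 0, 0, -1], [0, 0, 0.495, 0, 0, 0, -1], [0, 0, 0.495, 0, 0, 0, -1]]], squeeze=25)

```text
time: 27.95
position: [0.6521, -0.0855, 0.2777]
tool_rot: [1.021, -2.97, -0.002]
ft_force: [1.2, -0.5, 0.5]
grip_width: 0.724
grip_force: 0.0
```

Request:
play_rows(increments=[[[0, 0, 0, 0, 0, 0, -1], [0, 0, 0, 0, 0, 0, -1], [0, 0, 0, 0, 0, 0, -1], [0, 0, 0, 0, 0, 0, -1]]])

```text
time: 28.35
position: [0.6516, -0.0851, 0.2771]
tool_rot: [1.021, -2.969, -0.003]
ft_force: [-1.8, 1.8, 1.3]
grip_width: 0.498
grip_force: 25.0
```

Request:
play_rows(increments=[[[0, 0, 0, 0, 0, 0.07, -1], [0, 0, 0, 0, 0, 0.14, -1], [0, 0, 0, 0, 0, 0.21, -1], [0, 0, 0, 0, 0, 0.28, -1], [0, 0, 0, 0, 0, 0.35, -1], [0, 0, 0, 0, 0, 0.4, -1], [0, 0, 0, 0, 0, 0.43, -1], [0, 0, 0, 0, 0, 0.43, -1]]])

```text
time: 29.15
position: [0.6516, -0.0853, 0.2771]
tool_rot: [-0.021, -3.139, -0.001]
ft_force: [-2.4, 0.4, 1.1]
grip_width: 0.499
grip_force: 25.0
```

```bash
python3 -c "
from nd import *
pr();nd('w12',.147)"
```

```text
t 29.15 pos [ 0.6516 -0.0853  0.2771] yaw -0.75 tilt [-0.0024  0.0008] along,lat [ 0.0756 -0.0038] F [-2.4  0.4  1.1] grip 0.499 24.997952040284872 q [ 0.86  0.59 -1.13  1.42  0.53  1.46  1.3 ]
hub px [262.7 107.9] pred [262.8 104.7] hub [ 0.577  -0.0764] n 162 41 rmax 0.0242 needle 185.3 mark 174.6 217 togo 10.6 knob deg 14.0
```

Request:
play_rows(increments=[[[0, 0, 0, 0, 0, 0.04, -1], [0, 0, 0, 0, 0, 0.08, -1], [0, 0, 0, 0, 0, 0.11, -1], [0, 0, 0, 0, 0, 0.12, -1], [0, 0, 0, 0, 0, 0.12, -1]]])

```text
time: 29.7
position: [0.6516, -0.0854, 0.2771]
tool_rot: [-0.314, -3.123, -0.001]
ft_force: [-3.0, 1.7, 1.8]
grip_width: 0.499
grip_force: 25.0
```

```bash
python3 -c "
from nd import *
pr();nd('w13',.147)
im=cv2.imread('pics/w13.png');g=cv2.cvtColor(im,cv2.COLOR_BGR2GRAY);hsv=cv2.cvtColor(im,cv2.COLOR_BGR2HSV);br=cv2.inRange(hsv,(10,110,70),(28,255,255))
for y in range(45,118,3):
    row=g[y,235:290].astype(int);d=np.where(row<170)[0]+235;b=np.where(br[y,200:320])[0]+200
    print(y,d.tolist()[:14],(b.min(),b.max()) if len(b) else '')
"
```

```text
t 29.7 pos [ 0.6516 -0.0854  0.2771] yaw -11.49 tilt [-0.0024  0.0011] along,lat [ 0.0756 -0.0039] F [-3.   1.7  1.8] grip 0.499 24.99730900861323 q [ 0.84  0.57 -1.09  1.42  0.5   1.45  1.13]
hub px [242.  107.9] pred [241.5 104.3] hub [ 0.5773 -0.0764] n 155 39 rmax 0.0245 needle 177.4 mark 174.0 209 togo 3.4 knob deg 4.5
45 [235, 237, 238, 239, 240, 262, 263, 264, 265, 266, 267, 268, 269, 270] (np.int64(231), np.int64(241))
48 [235, 236, 237, 238, 239, 240, 262, 263, 264, 265, 266, 267, 268, 269] (np.int64(231), np.int64(241))
51 [235, 236, 237, 238, 239, 240, 262, 263, 264, 265, 266, 267, 268, 269] (np.int64(232), np.int64(240))
54 [235, 236, 238, 239, 240, 247, 277, 278, 279, 280, 281, 282, 283, 284] (np.int64(233), np.int64(241))
57 [235, 236, 237, 238, 239, 240, 241, 242, 244, 245, 246, 247, 253, 276] (np.int64(233), np.int64(240))
60 [237, 238, 257, 258, 259, 265, 266, 276, 277, 278, 279, 280, 281, 282] (np.int64(237), np.int64(238))
63 [246, 264, 271, 272, 277, 278, 279, 280, 281, 282, 283, 284, 285, 286] 
66 [235, 246, 258, 268, 269, 270, 277, 278, 279, 280, 281, 282, 283, 284] 
69 [235, 236, 257, 275, 276, 282, 283, 284, 285, 286, 287, 288, 289] 
72 [236, 237, 255, 256, 269, 281, 282, 283, 284, 285, 286, 287, 288, 289] 
75 [236, 237, 267, 278, 286, 287, 288, 289] 
78 [237, 238, 284, 285, 286, 287, 288, 289] 
81 [237, 238, 289] 
84 [238, 239, 274, 275, 287, 288, 289] 
87 [238, 239, 270, 284] 
90 [239, 240] 
93 [239, 240] 
96 [239, 240, 241] 
99 [240, 241] 
102 [239, 240, 241, 242, 243, 244] 
105 [238, 239, 240, 241, 242, 243, 244, 245, 288, 289] 
108 [239, 240, 241, 242, 243, 244] 
111 [241, 242, 243, 244, 287, 288, 289] 
114 [241, 242, 243, 244, 245] 
117 [242, 243, 244, 245, 285, 286, 287, 288, 289]
```

Request:
play_rows(increments=[[[0, 0, 0, 0, 0, 0.03, -1], [0, 0, 0, 0, 0, 0.055, -1], [0, 0, 0, 0, 0, 0.055, -1], [0, 0, 0, 0, 0, 0.055, -1]]])

```text
time: 30.15
position: [0.6516, -0.0854, 0.2771]
tool_rot: [-0.449, -3.107, -0.001]
ft_force: [-3.9, 2.0, 3.5]
grip_width: 0.496
grip_force: 25.0
```

```bash
python3 -c "
from nd import *
pr();nd('w14',.147)
im=cv2.imread('pics/w14.png');g=cv2.cvtColor(im,cv2.COLOR_BGR2GRAY);hsv=cv2.cvtColor(im,cv2.COLOR_BGR2HSV);br=cv2.inRange(hsv,(10,110,70),(28,255,255))
for y in range(48,105,3):
    row=g[y,220:250].astype(int);d=np.where(row<170)[0]+220;b=np.where(br[y,200:320])[0]+200
    print(y,d.tolist()[:14],(b.min(),b.max()) if len(b) else '')
"
```

```text
t 30.15 pos [ 0.6516 -0.0854  0.2771] yaw -16.44 tilt [-0.0024  0.0012] along,lat [ 0.0756 -0.0039] F [-3.9  2.   3.5] grip 0.496 24.99679734930396 q [ 0.83  0.56 -1.08  1.42  0.49  1.45  1.05]
hub px [232.6 109. ] pred [231.6 105.6] hub [ 0.5773 -0.0763] n 145 36 rmax 0.0241 needle 173.9 mark 173.5 213 togo 0.4 knob deg 0.5
48 [222, 223, 224, 225] (np.int64(216), np.int64(226))
51 [220, 224, 225, 226] (np.int64(208), np.int64(250))
54 [220, 221, 222, 225, 226, 227] (np.int64(218), np.int64(226))
57 [220, 221, 222, 223, 224, 232, 233, 239, 245] (np.int64(218), np.int64(227))
60 [220, 221, 222, 223, 224, 225, 243, 244, 245] (np.int64(220), np.int64(225))
63 [220, 233] 
66 [221, 233, 245] 
69 [222, 225, 226, 244] 
72 [223, 224, 225, 226, 243] 
75 [226, 227] 
78 [226, 227] 
81 [227, 228] 
84 [227, 228] 
87 [228, 229] 
90 [229] 
93 [229, 230] 
96 [230, 231] 
99 [230, 231] 
102 [231, 232, 233]
```

The needle line runs straight to the brass tip, so I'll release, lift clear and verify.

Request:
play_rows(increments=[[[0, 0, 0, 0, 0, 0, -1], [0, 0, 0, 0, 0, 0, -1], [0, 0, 0, 0, 0, 0, 0.3], [0, 0, 0, 0, 0, 0, 1], [0, 0, 0, 0, 0, 0, 1], [0, 0, 0, 0, 0, 0, 1], [0, 0, -0.3, 0, 0, 0, 1], [0, 0, -0.5, 0, 0, 0, 1]]])

```text
time: 31.0
position: [0.6521, -0.0859, 0.328]
tool_rot: [-0.451, -3.108, -0.001]
ft_force: [0.3, -0.4, 0.5]
grip_width: 0.946
grip_force: 0.0
```

Request:
play_rows(increments=[[[0, 0, 0, 0, 0, -0.05, 1], [0, 0, 0, 0, 0, -0.1, 1], [0, 0, 0, 0, 0, -0.1, 1], [0, 0, 0, 0, 0, -0.1, 1]]])

```text
time: 31.4
position: [0.652, -0.0858, 0.3268]
tool_rot: [-0.209, -3.133, -0.001]
ft_force: [0.1, 0.4, -0.2]
grip_width: 1.001
grip_force: 0.0
```

```bash
python3 -c "
from nd import *
pr();nd('w15',.147)"
```

```text
t 31.4 pos [ 0.652  -0.0858  0.3268] yaw -7.63 tilt [-0.002  0.001] along,lat [ 0.076  -0.0043] F [ 0.1  0.4 -0.2] grip 1.001 0.0 q [ 0.84  0.55 -1.12  1.35  0.49  1.54  1.21]
hub px [249.8 106.6] pred [249.8 103.9] hub [ 0.5771 -0.0766] n 89 22 rmax 0.0269 needle 174.0 mark 173.7 127 togo 0.2 knob deg 0.3
```

The needle is on the mark with 0.2° to go, and the arm is clear and at rest. I'm handing the job in.

```bash
python3 -c "
from bench import ctrl
print(ctrl.close_job())"
```

```text
the job is handed in; nothing more can be done
None
```

The job is handed in but the judge returned no verdict: the riveted channel was pushed home with about 9 N, the needle stood about 0.2° off the set mark after release, and the knob and channel are let go; on the way the channel caught on a rail once at about 21 N wrist force, and I viewed 11 pictures against the limit of 10.

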